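Set out connector hoods in size order on a kitting board

ROBOT

A 6-joint arm with a two-finger parallel gripper is mounted at the origin on the work surface. World frame = base frame: x ahead of the robot, y to its left, z up, the work surface at z = 0. Lengths are in mm, angles in rad, forces in N, time in s.
With the tool pointing down it reaches from about 400 to 825 mm from the base axis. Payload 7 kg.
Tool frame: the origin (TCP) lies between the finger pads; the fingertips stand 8 mm ahead of it and the grasp point (between the pads) lies 11 mm behind it (manip.nose_length is the distance from the TCP to the fingertips, in mm); x points along the fingers, y is the direction in which the jaws open and shut, and the axes are right-handed (so a half turn about x gives the same grasp; the last joint's range is limited). The gripper opens to 88 mm and grips with 3 to 60 N. Pads are 19 mm wide; open, the fingers measure 130 mm over their backs; the gripper's body (78 mm by 193 mm) begins 47 mm behind the grasp point.
Start: joints at [1.399, 0.359, 0.012, 0, -1.224, -0.288], TCP at [299.549, 604.868, 234.561] pointing down, gripper open.
Joint ranges: [-3.07, 3.07], [-1.43, 2.12], [-1.02, 1.25], [-3.03, 1.67], [-3.05, -0], [-3.03, 3.03]. Speed limits (rad/s): [2.39, 2.39, 3.01, 3.14, 3.14, 3.14].

INTERFACE

Orientations are given as a unit quaternion [w, x, y, z].
In Python, from bench import manip, eyes, ticket gives the robot as it stands.
- The arm moves only by the shell command python3 -m jog 'ROWS' [FORCE]. ROWS is JSON, one flat list of numbers, 7 for each row, row after row: the turn, a rotation vector about the tool's x, y, z in rad, then the shift along the tool's x, y, z in mm, then the gripper's target within -1 to 1 (shut at 1, half-way at 0, fully open at -1). A call has exactly 10 rows; each row shifts and turns the commanded pose from where the row before left it, along the tool's axes as they then stand; what a row does not reach is not made up. A row lasts 1/10 s, in which the tool goes at most 50 mm and 8.59 degrees, less where a joint would pass 70% of its speed; a pose out of reach is approached as far as the arm can. A call is refused whole if a number of a shift passes 50 or a number of a turn 0.15, either way. A call with a gripper value outside its range is refused whole. The fingers move at their own pace and stop on an object; FORCE is the grip in N (left out, the last holds). Time passes only in rows, so rows that do not move let the fingers close, or fill a call up. It gives the time, the measured TCP pose, the force and the opening at its end, in the units of the state.
- manip.get_obs(): the state, without advancing time (a new reading comes with each control period).
- eyes.capture(name): name is "side" or "top" or "wrist"; returns the picture (420x560x3 uint8, red, green, blue); there is no depth.
- eyes.get_calibration(name): a dict with "vertical_fov" (degrees; the focal length in pixels is half the picture's height over the tangent of half this angle, whatever the lens; pixels are square), "cx", "cy" (the principal point, pixels), "cam_to_world" (4x4, takes a point from camera to world coordinates). Camera axes: x right, y up, looking along -z (the intrinsics and any distortion apply to the point x, -y, -z); pixel columns grow to the right and rows downward; lengths in mm; the calibration is good to about 2 mm. A picture is of the moment at which its call begins: read the wrist's pose just before it. get_calibration takes no time and is no camera call; for the wrist camera it gives the pose at the moment of the call.
- ticket.close_job(): hands the job in, once; it reports no verdict.
Trained networks look in the newest picture that a camera, given by its name, has taken for a name from the list of things; names that differ only in an ending like _2 or _b are one class to them, and where a whole thing is asked for, a point or a joint stands for the part that bears it (a point fixed in the world has none). Each returns a list of dicts, best first, with "confidence" (0 to 1); they miss things now and then, are a little off and sometimes report something else, mostly with a low value. They report only what shows in the picture. A call takes as long as a camera call. They do not tell look-alikes from the thing itself.
- eyes.silhouettes(label, camera): "region" (420x560 bool, what is visible of it) and "extent" ([left, top, width, height] in pixels, round what is visible of it).
- eyes.spot_point(label, camera): "centre" ([column, row] in pixels: a listed point, or the origin of a listed thing).
The state is a dict: "time_s": time; "joint_positions": joint angles; "joint_vel": joint speeds; "effort": joint torques, N m; "ee_pos": TCP position; "tool_rot": TCP orientation; "wrist_force": force on the tool from outside, world axes, zero at the start; "ft_torque": the same for the moment, N m; "grip_width": finger opening in mm.
Only numpy, scipy, OpenCV 4.12 (cv2) and the standard library are available. Lean on these libraries where they do the work, as an engineer would, in place of code of your own. Each camera call takes 0.05 s, during which the arm holds its last target.

TASK

Set out the four connector hoods on the grey kitting board in order of size, working from the smallest to the largest: the smallest goes on the red mark, the next size on the mark beside it, and so on until the largest stands on the far end mark. Each must stand upright, centred on its own mark, with its length along the row, and be let go before you take the next. Leave the black pot and the screwdriver where they are.

Things in the scene. Friction and masses are not known exactly. Their poses are not given: they have to be found in the camera images.
- hood_1: The smallest connector hood: a loose rectangular die-cast aluminium block with a black foot band, 36 mm long, 26 mm wide and 26 mm high, plus a black cable gland (cylinder 19 mm across, 10 mm tall, blue spot) standing in the middle of its top: 36 mm in all. Starts upright on the table. Origin: centre of its underside. x axis along its length, y across its 26 mm width, z up.
- hood_2: The second-smallest connector hood: a loose rectangular die-cast aluminium block with a black foot band, 48 mm long, 26 mm wide and 32 mm high, plus a black cable gland (cylinder 19 mm across, 10 mm tall, blue spot) standing in the middle of its top: 42 mm in all. Starts upright on the table. Origin: centre of its underside. x axis along its length, y across its 26 mm width, z up.
- hood_3: The third (second-largest) connector hood: a loose rectangular die-cast aluminium block with a black foot band, 60 mm long, 26 mm wide and 38 mm high, plus a black cable gland (cylinder 19 mm across, 10 mm tall, blue spot) standing in the middle of its top: 48 mm in all. Starts upright on the table. Origin: centre of its underside. x axis along its length, y across its 26 mm width, z up.
- hood_4: The largest connector hood: a loose rectangular die-cast aluminium block with a black foot band, 72 mm long, 26 mm wide and 44 mm high, plus a black cable gland (cylinder 19 mm across, 10 mm tall, blue spot) standing in the middle of its top: 54 mm in all. Starts upright on the table. Origin: centre of its underside. x axis along its length, y across its 26 mm width, z up.
- mark_red: The red mark, at one end of the row (which end varies): flat, 78 x 46 mm, black cross at its centre, on top of the fixed grey kitting board (352 x 64 mm, top 8 mm above the table). The four marks form one straight row along the board, 84 mm centre to centre. Origin: its centre, on the board's top. x along the row, y across the board, z up.
- mark_mid_1: A white mark, one of the two inner ones of the row (this or mark_mid_2 is next to the red one): flat, 78 x 46 mm, black cross at its centre, on top of the fixed grey kitting board (352 x 64 mm, top 8 mm above the table). The four marks form one straight row along the board, 84 mm centre to centre. Origin: its centre, on the board's top. x along the row, y across the board, z up.
- mark_mid_2: A white mark, the other inner mark of the row: flat, 78 x 46 mm, black cross at its centre, on top of the fixed grey kitting board (352 x 64 mm, top 8 mm above the table). The four marks form one straight row along the board, 84 mm centre to centre. Origin: its centre, on the board's top. x along the row, y across the board, z up.
- mark_end: A white mark, at the other end of the row from the red mark: flat, 78 x 46 mm, black cross at its centre, on top of the fixed grey kitting board (352 x 64 mm, top 8 mm above the table). The four marks form one straight row along the board, 84 mm centre to centre. Origin: its centre, on the board's top. x along the row, y across the board, z up.
- pot: Bystander: a black round lidded pot, 60 mm across, 50 mm tall, standing on the table beside the work. Origin: centre of its underside.
- driver: Bystander: a screwdriver with an orange handle, 180 mm long, lying on the table beside the work. Origin: underside, about half-way along; x axis along it.
Mind the look-alikes: they are no part of the job. What is shaped like the hood_1 but orange is not meant.

How it is judged:
By the outcome, as a careful person would: the job done as asked, in the order asked, and still so for the second after the job is handed in, with the robot touching nothing.
It also fails if it takes over 90 s, if anything falls off the work surface, if the arm or the gripper's body presses on something with over 40 N, if the wrist force passes 120 N, or if a joint passes its speed limit or range.

## Working session

There is one attempt and no reset: what is moved stays moved. The work goes in short steps, Python scripts to look and compute and a shell command to move; the robot and the scene stay as the last step left them, time stands still between calls to the robot, and variables do not carry over. Pictures are saved under pics/ and viewed, and the job is handed in when it is done.

```bash
ls; mkdir -p pics; python3 - <<'E'
from bench import manip, eyes
import cv2
print(manip.get_obs())
for n in ("side","top","wrist"):
    c=eyes.get_calibration(n); print(n,c)
    cv2.imwrite(f"pics/{n}0.png",eyes.capture(n)[:,:,::-1])
E
```

```text
pics
{'time_s': 0.0, 'joint_positions': array([ 1.39911881e+00,  3.59347889e-01,  1.10441006e-02, -3.36390455e-04,
       -1.22409985e+00, -2.88101177e-01]), 'joint_vel': array([ 0.00246657, -0.00021124, -0.00110882,  0.00073122,  0.00183758,
        0.00130341]), 'effort': array([-1.52482065e-03, -5.82712448e+01,  2.93063629e+01,  6.99763566e+00,
        6.81553240e-03, -1.59062547e-04]), 'ee_pos': array([299.3454701 , 604.45329698, 233.64395443]), 'tool_rot': array([ 0.16059384, -0.68841591,  0.16174146,  0.68857306]), 'wrist_force': array([ 0.68170525, -0.12736361,  0.1569831 ]), 'ft_torque': array([0.01097129, 0.01989366, 0.04564709]), 'grip_width': 88.09924796914922}
side {'vertical_fov': 42.50689190203372, 'cx': 279.6275064430236, 'cy': 203.88296691698798, 'cam_to_world': array([[-9.83225598e-01,  1.11705420e-01, -1.44185029e-01,
         3.85957735e+02],
       [-1.82384435e-01, -5.94215548e-01,  7.83354198e-01,
         8.98294838e+02],
       [ 1.82792409e-03,  7.96511005e-01,  6.04621268e-01,
         7.47113041e+02],
       [ 0.00000000e+00,  0.00000000e+00,  0.00000000e+0
[... 231 characters left out ...]
-9.98718069e-01, -5.04855078e-02,  3.66485980e-03,
         6.36036967e+00],
       [-6.56776904e-03,  2.01034085e-01,  9.79562229e-01,
         1.46443529e+03],
       [ 0.00000000e+00,  0.00000000e+00,  0.00000000e+00,
         1.00000000e+00]])}
wrist {'vertical_fov': 60.77234706192894, 'cx': 289.23063822043133, 'cy': 211.94673957731132, 'cam_to_world': array([[-4.43031777e-01,  8.54981454e-01,  2.69684181e-01,
         3.72594625e+02],
       [-8.96504890e-01, -4.22964399e-01, -1.31833606e-01,
         5.69563643e+02],
       [ 1.35151961e-03, -3.00179664e-01,  9.53881724e-01,
         3.83891324e+02],
       [ 0.00000000e+00,  0.00000000e+00,  0.00000000e+00,
         1.00000000e+00]])}
```

View pics/side0.png

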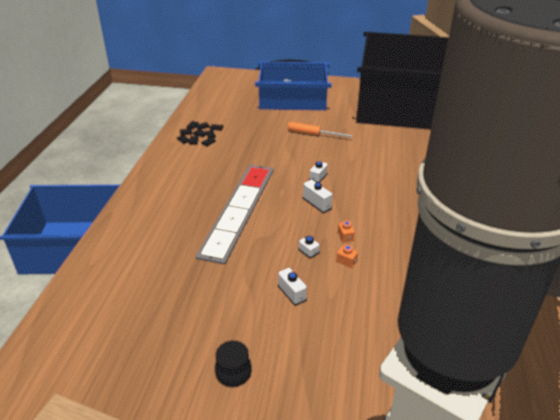

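View pics/top0.png

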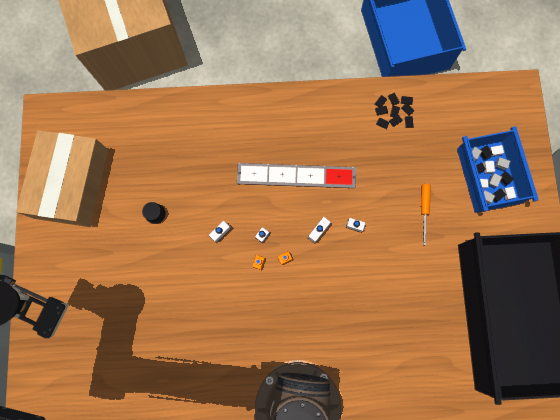

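View pics/wrist0.png

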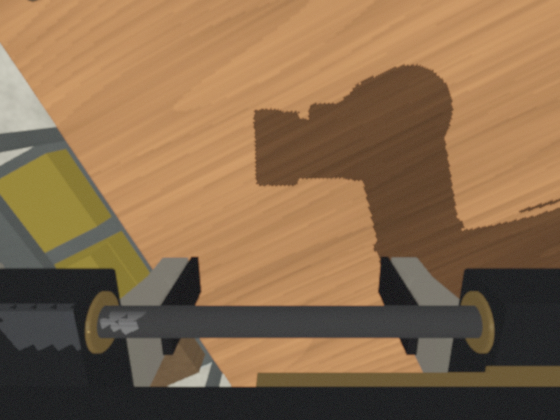

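The top view shows white hoods at about (219,232), (262,235), (320,229) and (356,225). The orange look-alikes are at (259,262) and (285,258), and the red mark is at the right (-y) end at (339,177).

```bash
cat > h.py <<'E'
from bench import manip, eyes
import numpy as np, cv2
def K(c): 
    f=210/np.tan(np.radians(c['vertical_fov'])/2); return f
def ray(c,px):
    f=K(c); d=np.array([(px[0]-c['cx'])/f,-(px[1]-c['cy'])/f,-1.])
    M=c['cam_to_world']; return M[:3,3],M[:3,:3]@d
def onz(c,px,z):
    o,d=ray(c,px); return o+d*(z-o[2])/d[2]
def proj(c,p):
    M=c['cam_to_world']; q=M[:3,:3].T@(np.asarray(p)-M[:3,3]); f=K(c)
    return np.array([c['cx']+f*q[0]/-q[2], c['cy']-f*q[1]/-q[2]])
E
python3 - <<'E'
from h import *
im=eyes.capture("top"); ims=eyes.capture("side")
ct=eyes.get_calibration("top"); cs=eyes.get_calibration("side")
for l in ("hood_1","hood_2","hood_3","hood_4","mark_red","mark_mid_1","mark_end","pot","driver"):
  for n,c in (("top",ct),("side",cs)):
    for d in eyes.spot_point(l,n)[:6]:
        z=8 if 'mark' in l else 0
        print(l,n,np.round(d['centre'],1),round(d['confidence'],2),onz(c,d['centre'],z).round(1))
cv2.imwrite("pics/topcrop.png",cv2.resize(im[150:275,195:395,::-1],None,fx=4,fy=4,interpolation=cv2.INTER_CUBIC))
cv2.imwrite("pics/sidecrop.png",cv2.resize(ims[150:310,190:370,::-1],None,fx=3.7,fy=3.7,interpolation=cv2.INTER_CUBIC))
E
```

```text
hood_1 top [316.7 231.9] 0.83 [477.5 -80.3   0. ]
hood_1 top [260.9 237.3] 0.69 [470.   82.7   0. ]
hood_1 top [356.1 229.4] 0.67 [ 479.  -195.4    0. ]
hood_1 top [217.1 230.7] 0.54 [495.9 209.7   0. ]
hood_1 top [284.5 255.8] 0.52 [412.6  16.8   0. ]
hood_1 top [258.2 264. ] 0.44 [392.9  93.6   0. ]
hood_1 side [345.8 263. ] 0.94 [398.3  98.2   0. ]
hood_1 side [346.2 237.5] 0.87 [404.2  20.    0. ]
hood_1 side [315.4 206.3] 0.8 [482.5 -75.8   0. ]
hood_1 side [292.5 293. ] 0.79 [489.8 198.3   0. ]
hood_1 side [309.9 251. ] 0.64 [473.9  76.1   0. ]
hood_1 side [319.2 176.4] 0.63 [ 489.  -197.3    0. ]
hood_2 top [316.7 231.9] 0.83 [477.5 -80.3   0. ]
hood_2 top [260.9 237.3] 0.69 [470.   82.7   0. ]
hood_2 top [356.1 229.4] 0.67 [ 479.  -195.4    0. ]
hood_2 top [217.1 230.7] 0.54 [495.9 209.7   0. ]
hood_2 top [284.5 255.8] 0.52 [412.6  16.8   0. ]
hood_2 top [258.2 264. ] 0.44 [392.9  93.6   0. ]
hood_2 side [345.8 263. ] 0.94 [398.3  98.2   0. ]
hood_2 side [346.2 237.5] 0.87 [404.2  20.    0. ]
hood_2 side [315.4 206.3] 0.8 [482.5 -75.8   0. ]
hood_2 side [292.5 293. ] 0.79 [48
[... 1326 characters left out ...]
.  -197.3    0. ]
mark_red top [337.1 177.8] 0.87 [ 634.9 -150.1    8. ]
mark_mid_1 top [282.2 174.2] 0.73 [654.3  11.7   8. ]
mark_mid_1 top [309.7 177.5] 0.6 [640.  -69.2   8. ]
mark_mid_1 top [260.4 233.4] 0.34 [480.3  83.3   8. ]
mark_mid_1 side [231.8 216.5] 0.84 [657.1   5.2   8. ]
mark_mid_1 side [244.8 195. ] 0.57 [647.6 -77.8   8. ]
mark_end top [252.8 174.8] 0.69 [657.   98.9   8. ]
mark_end side [217.6 244.4] 0.8 [662.6 100.    8. ]
pot top [157.  212.2] 0.84 [560.1 385.2   0. ]
pot side [236.  371.1] 0.64 [551.8 385.3   0. ]
pot side [319.5 176.3] 0.22 [ 488.4 -197.8    0. ]
driver top [423.2 213.8] 0.67 [ 515.1 -395.2    0. ]
driver side [317.8 135.5] 0.84 [ 517.7 -394.6    0. ]
```

View pics/topcrop.png

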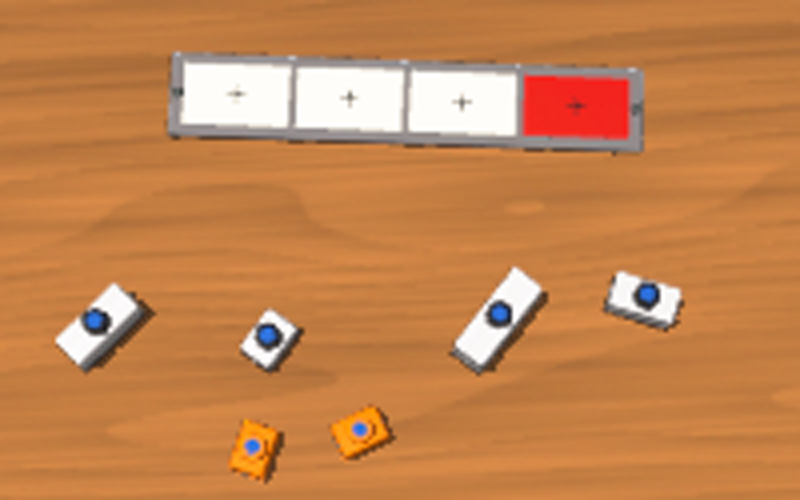

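View pics/sidecrop.png

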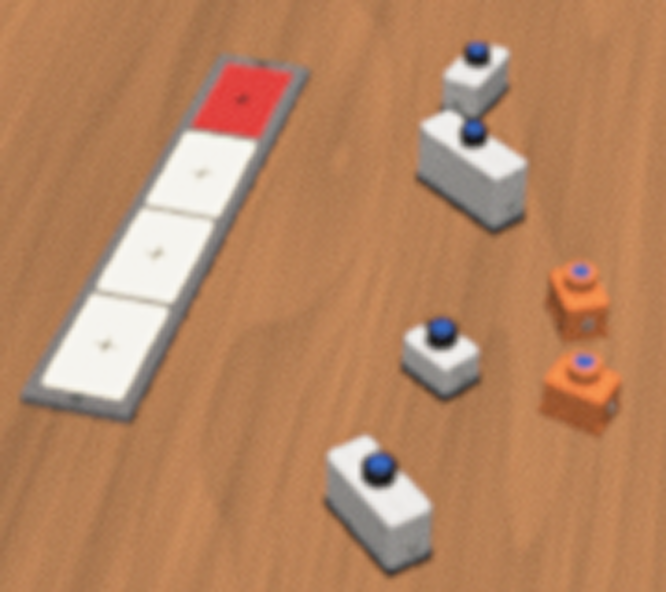

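Only the white hoods count. From their silhouettes, hood_1 is at top-view pixel (262,235), hood_2 at (356,225), hood_3 at (219,232) and hood_4 at (320,229). The orange pair at (259,262) and (285,258) are decoys. Next I'll work out the tool and camera geometry.

```bash
cat >> h.py <<'E'
from scipy.spatial.transform import Rotation as Ro
def pose():
    o=manip.get_obs(); q=o['tool_rot']; return o, np.array(o['ee_pos']), Ro.from_quat([q[1],q[2],q[3],q[0]])
def plan(x,y,z,yaw=None):
    """yaw: world angle of tool y axis (mod 180)"""
    o,p,R=pose(); M=R.as_matrix()
    cur=np.arctan2(M[1,1],M[0,1])
    print("t",round(o['time_s'],2),"p",p.round(1),"yaw",round(cur,3),"j6",round(o['joint_positions'][5],3),"j1",round(o['joint_positions'][0],3),"tilt x",M[:,0].round(3),"w",round(o['grip_width'],1),"F",o['wrist_force'].round(1))
    if yaw is None: yaw=cur
    yaw=cur+(yaw-cur+np.pi/2)%np.pi-np.pi/2
    X=np.array([0,0,-1.]);Y=np.array([np.cos(yaw),np.sin(yaw),0]);T=np.stack([X,Y,np.cross(X,Y)],1)
    rv=Ro.from_matrix(M.T@T).as_rotvec()
    d=np.array([x,y,z])-p
    print(" turn",rv.round(3)," shift cur-axes",(M.T@d).round(1)," shift after-turn axes",(T.T@d).round(1), "world d",d.round(1))
E
python3 - <<'E'
from h import *
c=eyes.get_calibration("wrist");o,p,R=pose();M=R.as_matrix()
print(M.round(3)); C=c['cam_to_world']
print("cam in tool",(M.T@(C[:3,3]-p)).round(1)); print((M.T@C[:3,:3]).round(3))
plan(600,-25,235,np.arctan2(0.996,0.088))
E
```

```text
[[-0.    -0.444 -0.896]
 [ 0.    -0.896  0.444]
 [-1.    -0.     0.   ]]
cam in tool [-150.2   -1.   -81.2]
[[ 0.     0.3   -0.954]
 [ 1.    -0.001 -0.   ]
 [-0.001 -0.954 -0.3  ]]
t 1.15 p [299.5 604.9 234.6] yaw -2.031 j6 -0.288 j1 1.399 tilt x [-0.  0. -1.] w 87.7 F [ 0.  -0.7  1.3]
 turn [-0.372  0.     0.   ]  shift cur-axes [-5.000e-01  4.311e+02 -5.488e+02]  shift after-turn axes [-4.000e-01  6.010e+02 -3.548e+02] world d [ 3.005e+02 -6.299e+02  4.000e-01]
```

```bash
python3 - <<'E'
from h import *
plan(555,-5,235,-np.pi/2)
E
```

```text
t 1.15 p [299.5 604.9 234.6] yaw -2.031 j6 -0.288 j1 1.399 tilt x [-0.  0. -1.] w 87.7 F [ 0.  -0.7  1.3]
 turn [-0.46  0.    0.  ]  shift cur-axes [  -0.5  433.2 -499.6]  shift after-turn axes [-4.000e-01  6.099e+02 -2.555e+02] world d [ 2.555e+02 -6.099e+02  4.000e-01]
```

```bash
python3 -m jog '[-0.115,0,0,0,0,0,-0.2, -0.115,0,0,0,0,0,-0.2, -0.115,0,0,0,0,0,-0.2, -0.115,0,0,0,0,0,-0.2, 0,0,0,0,38,-16,-0.2, 0,0,0,0,44,-18.4,-0.2, 0,0,0,0,44,-18.4,-0.2, 0,0,0,0,44,-18.4,-0.2, 0,0,0,0,44,-18.4,-0.2, 0,0,0,0,44,-18.4,-0.2]' 30
python3 -m jog '[0,0,0,0,44,-18.4,-0.2, 0,0,0,0,44,-18.4,-0.2, 0,0,0,0,44,-18.4,-0.2, 0,0,0,0,44,-18.4,-0.2, 0,0,0,0,44,-18.4,-0.2, 0,0,0,0,44,-18.4,-0.2, 0,0,0,0,44,-18.4,-0.2, 0,0,0,0,44,-18.4,-0.2,0,0,0,0,0,0,-0.2,0,0,0,0,0,0,-0.2]'
python3 - <<'E'
from h import *
plan(555,-5,235,-np.pi/2)
c=eyes.get_calibration("wrist"); im=eyes.capture("wrist"); 
import pickle; pickle.dump((c,im),open("w1.pkl","wb"))
cv2.imwrite("pics/w1.png",cv2.resize(im[:,:,::-1],(800,600),interpolation=cv2.INTER_CUBIC))
for l in ("hood_1","mark_red","mark_mid_1","mark_end"):
    for d in eyes.spot_point(l,"wrist")[:6]:
        z=8 if 'mark' in l else 0
        print(l,np.round(d['centre'],1),round(d['confidence'],2),onz(c,d['centre'],z).round(1))
E
```

```text
time_s: 2.15
ee_pos: [408.0, 345.1, 234.9]
tool_rot: [0.0, 0.707, 0.0, -0.707]
wrist_force: [1.1, -0.2, 0.7]
grip_width: 52.4
time_s: 3.15
ee_pos: [554.9, -6.4, 234.3]
tool_rot: [0.001, -0.707, 0.001, 0.707]
wrist_force: [-0.7, -0.1, 0.2]
grip_width: 52.8
t 3.15 p [554.9  -6.4 234.3] yaw -1.574 j6 1.227 j1 0.341 tilt x [-0.001 -0.    -1.   ] w 52.8 F [-0.7 -0.1  0.2]
 turn [-0.003  0.001 -0.   ]  shift cur-axes [-0.7 -1.4 -0.1]  shift after-turn axes [-0.7 -1.4 -0.1] world d [0.1 1.4 0.7]
hood_1 [109.2 237.3] 0.89 [485.2 202.    0. ]
hood_1 [359.9 246.8] 0.81 [472.8 -87.3   0. ]
hood_1 [270.3 295.8] 0.67 [408.6  17.9   0. ]
hood_1 [451.4 234.5] 0.59 [ 487.9 -191.5    0. ]
hood_1 [218.2 240.9] 0.56 [480.5  76.8   0. ]
mark_red [438.2  96.3] 0.86 [ 638.9 -154.5    8. ]
mark_mid_1 [357.4  89.6] 0.76 [645.4 -73.4   8. ]
mark_mid_1 [274.3  80.3] 0.55 [654.3   9.2   8. ]
mark_end [182.8  75.8] 0.75 [658.6  99.2   8. ]
```

View pics/w1.png

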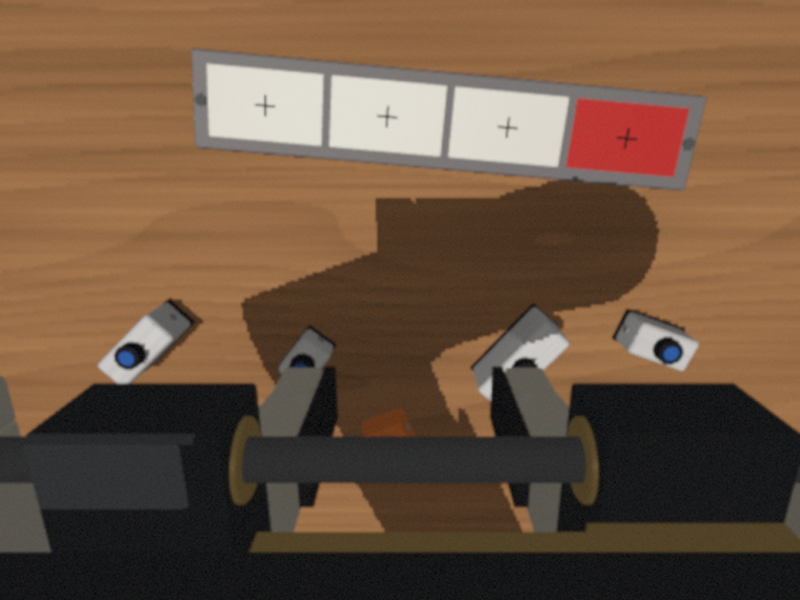

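The wrist view (800 px scale) shows the board crosses at (265,105), (387,117), (507,127) and (627,138), the last being red. I'll refine those crosses and compare them with the top and side cameras.

```bash
python3 - <<'E'
from h import *
import pickle
c,im=pickle.load(open("w1.pkl","rb"))
def refine(im,p,r):
    x,y=int(round(p[0])),int(round(p[1])); g=im[y-r:y+r+1,x-r:x+r+1].astype(float).max(2)
    w=np.clip(np.median(g)-15-g,0,None); yy,xx=np.mgrid[-r:r+1,-r:r+1]
    return np.array([x+(w*xx).sum()/w.sum(), y+(w*yy).sum()/w.sum()])
def rep(n,c,im,pts,r):
    P=[]
    for p in pts:
        q=refine(im,p,r); P.append(onz(c,q,8)[:2])
    P=np.array(P); print(n,P.round(1).tolist(),"spacing",np.linalg.norm(np.diff(P,axis=0),axis=1).round(1),"dir",(P[0]-P[-1])/np.linalg.norm(P[0]-P[-1]),"mean",P.mean(0).round(1))
rep("wrist",c,im,[(x*.7-.15,y*.7-.15) for x,y in((265,105),(387,117),(507,127),(627,138))],9)
it=eyes.capture("top"); rep("top",eyes.get_calibration("top"),it,[(195+x/4,150+y/4) for x,y in((237,94),(349,98),(462,102),(576,105))],5)
i=eyes.capture("side"); rep("side",eyes.get_calibration("side"),i,[(190+x/3.7,150+y/3.7) for x,y in((106,345),(155,254),(202,174),(242,99))],4)
E
```

```text
wrist [[660.7, 96.6], [653.4, 12.9], [646.1, -70.9], [638.8, -154.7]] spacing [84.1 84.1 84.1] dir [0.08682655 0.99622344] mean [649.8 -29. ]
top [[645.7, 88.1], [648.1, 13.1], [nan, nan], [640.2, -155.3]] spacing [75.1  nan  nan] dir [0.02257615 0.99974513] mean [nan nan]
side [[663.0, 95.2], [655.4, 10.3], [648.1, -72.1], [641.0, -156.7]] spacing [85.2 82.7 84.9] dir [0.08691089 0.99621609] mean [651.9 -30.8]<stdin>:7: RuntimeWarning: invalid value encountered in scalar divide
```

Wrist crosses: spacing is 84.1 mm throughout, row direction is (0.087, 0.996), and the side camera agrees to 2 mm. I'm taking red at (638.8,-154.7). Next is a hover over hood_1.

```bash
python3 -m jog '[0,0,0,25,-21,20,-0.2, 0,0,0,25,-21,20,-0.2, 0,0,0,25,-21,20,-0.2, 0,0,0,25,-21,20,-0.2, 0,0,0,0,0,0,-0.2, 0,0,0,0,0,0,-0.2, 0,0,0,0,0,0,-0.2, 0,0,0,0,0,0,-0.2, 0,0,0,0,0,0,-0.2, 0,0,0,0,0,0,-0.2]'
cat >> h.py <<'E'
def shot(name,lab="hood_1"):
    o,p,R=pose(); c=eyes.get_calibration("wrist"); im=eyes.capture("wrist")
    cv2.imwrite(f"pics/{name}.png",cv2.resize(im[:,:,::-1],(800,600),interpolation=cv2.INTER_CUBIC))
    return c,im
def sil(c,lab="hood_1"):
    for d in eyes.silhouettes(lab,"wrist")[:5]:
        m=d['region']; ys,xs=np.nonzero(m)
        print(lab,round(d['confidence'],2),"ext",np.round(d['extent']),"n",m.sum(),"world@0",onz(c,(xs.mean(),ys.mean()),0).round(1))
def blue(c,im,ztop):
    """blue spots -> world at gland top height"""
    h=cv2.cvtColor(im,cv2.COLOR_RGB2HSV); m=((h[...,0]>100)&(h[...,0]<130)&(h[...,1]>130)&(h[...,2]>60)).astype(np.uint8)
    n,l,s,ce=cv2.connectedComponentsWithStats(m)
    for i in range(1,n):
        if s[i,4]>15: print("blue",ce[i].round(1),"A",s[i,4],"ext",s[i,:4],onz(c,ce[i],ztop).round(1))
E
python3 - <<'E'
from h import *
c,im=shot("w2"); plan(474,78,130); sil(c); blue(c,im,36)
E
```

```text
time_s: 4.5
ee_pos: [475.2, 78.6, 134.8]
tool_rot: [-0.0, 0.707, -0.0, -0.707]
wrist_force: [0.8, -0.0, 0.2]
grip_width: 52.5
t 4.55 p [475.1  78.6 134.8] yaw -1.571 j6 0.997 j1 0.574 tilt x [ 0.  0. -1.] w 52.7 F [ 0. -1. -0.]
 turn [-0. -0.  0.]  shift cur-axes [4.8 0.6 1.1]  shift after-turn axes [4.8 0.6 1.1] world d [-1.1 -0.6 -4.8]
hood_1 0.9 ext [261. 172.  59.  64.] n 1923 world@0 [471.8  78.7   0. ]
hood_1 0.82 ext [ 88. 149.  90.  82.] n 3700 world@0 [485.5 209.2   0. ]
hood_1 0.62 ext [450. 156. 110.  98.] n 6680 world@0 [ 474.3 -101.6    0. ]
hood_1 0.6 ext [255. 266.  42.  40.] n 1285 world@0 [396.4  91.6   0. ]
blue [114.1 201.7] A 226 ext [106 194  17  17] [486.2 206.2  36. ]
blue [290.  216.3] A 192 ext [282 209  17  15] [475.2  79.2  36. ]
blue [531.9 218.6] A 237 ext [523 210  19  18] [473.5 -98.2  36. ]
```

View pics/w2.png

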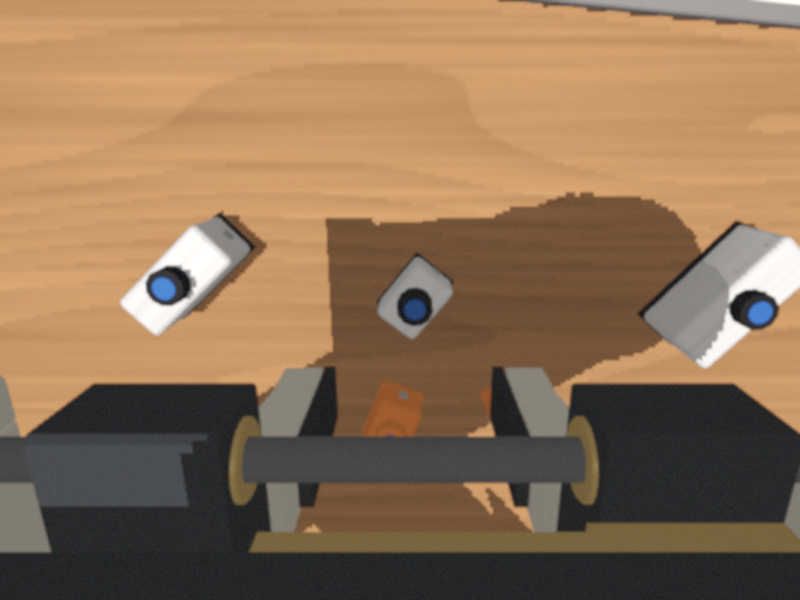

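hood_1 is centred at (415,308) in the 800 px view, in the arm's shadow. I'll fit its box model to the silhouette to get the yaw.

```bash
cat >> h.py <<'E'
from scipy.optimize import minimize
DIM={1:(36,26),2:(48,32),3:(60,38),4:(72,44)}
def model(c,k,x,y,a,z0=0):
    L,H=DIM[k]; ca,sa=np.cos(a),np.sin(a); P=[]
    for u in(-L/2,L/2):
        for v in(-13,13):
            for z in(0,H): P.append(proj(c,[x+ca*u-sa*v,y+sa*u+ca*v,z+z0]))
    G=[proj(c,[x+9.5*np.cos(t),y+9.5*np.sin(t),z0+zz]) for t in np.arange(0,6.28,.3) for zz in(H,H+10)]
    return np.float32(P),np.float32(G)
def mask(c,k,x,y,a,z0=0,s=4):
    m=np.zeros((420*s,560*s),np.uint8)
    for Q in model(c,k,x,y,a,z0):
        cv2.fillConvexPoly(m,cv2.convexHull(np.int32(np.round((Q+.5)*s-.5))),1)
    return m.astype(bool)
def fit(c,reg,k,x0,y0,z0=0,angs=None):
    R=cv2.resize(reg.astype(np.uint8),None,fx=4,fy=4,interpolation=cv2.INTER_NEAREST)>0
    f=lambda v:1-(lambda m:(m&R).sum()/(m|R).sum())(mask(c,k,v[0],v[1],v[2],z0))
    best=min((([x0,y0,a],f([x0,y0,a])) for a in (np.arange(0,np.pi,.15) if angs is None else angs)),key=lambda t:t[1])
    s=np.array(best[0]); r=minimize(f,s,method='Nelder-Mead',options=dict(initial_simplex=[s,s+[3,0,0],s+[0,3,0],s+[0,0,.12]],xatol=.05,fatol=1e-4,maxiter=150))
    return r.x,1-r.fun
def draw(im,c,k,v,z0=0):
    o=im.copy()
    for Q in model(c,k,*v,z0): cv2.polylines(o,[cv2.convexHull(np.int32(np.round(Q)))],True,(0,255,0),1)
    return o
E
python3 - <<'E'
from h import *
c=eyes.get_calibration("wrist"); im=eyes.capture("wrist"); ss=eyes.silhouettes("hood_1","wrist")
import pickle; pickle.dump((c,im,ss),open("w2.pkl","wb"))
o=im
for d in ss:
    e=d['extent']; cx=e[0]+e[2]/2; cy=e[1]+e[3]/2
    if cy>260: continue
    w=onz(c,(cx,cy),15)
    for k in ((1,2,3) if cx<400 else ()):
        v,i=fit(c,d['region'],k,w[0],w[1]); print(k,np.round(d['extent']),v.round(2),"IoU",round(i,3))
        if (cx>200)==(k==1) and k in(1,3): o=draw(o,c,k,v)
cv2.imwrite("pics/w2f.png",cv2.resize(o[130:260,60:360,::-1],None,fx=2.6,fy=2.6,interpolation=cv2.INTER_CUBIC))
E
```

```text
1 [ 85. 152.  94.  82.] [488.83 202.22   2.4 ] IoU 0.6
2 [ 85. 152.  94.  82.] [490.98 199.26   2.34] IoU 0.812
3 [ 85. 152.  94.  82.] [490.35 198.87   2.31] IoU 0.96
1 [263. 174.  55.  60.] [476.36  78.93   2.44] IoU 0.929
2 [263. 174.  55.  60.] [479.18  77.37   2.51] IoU 0.669
3 [263. 174.  55.  60.] [477.48  79.71   2.59] IoU 0.517
```

View pics/w2f.png

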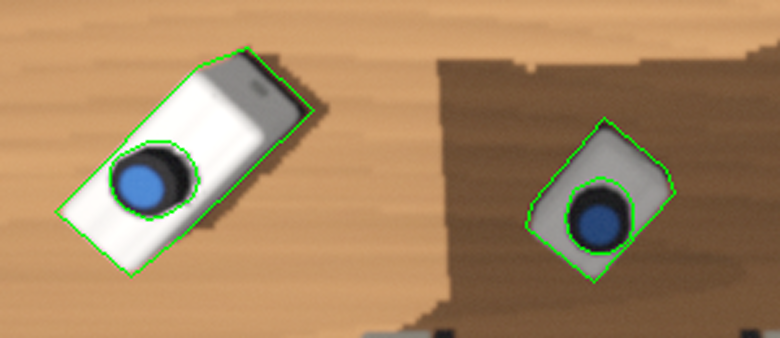

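The overlay fits both hoods well. hood_1 is at (475.8, 79.0) with its length at 2.44 rad, so the jaw yaw is -2.27. hood_3 is at (490,199), 2.31 rad. Now I'll turn and descend to hood_1.

```bash
python3 -m jog '[0.14,0,0,10,0,0,-0.2, 0.14,0,0,10,0,0,-0.2, 0.14,0,0,10,0,0,-0.2, 0.14,0,0,10,0,0,-0.2, 0.14,0,0,10,0,0,-0.2, 0,0,0,20,0,-0.8,-0.2, 0,0,0,20,0,0,-0.2, 0,0,0,20,0,0,-0.2, 0,0,0,12.5,0,0,-0.2, 0,0,0,0,0,0,-0.2]' 30
python3 - <<'E'
from h import *
plan(475.8,79,12,-2.27)
E
```

```text
time_s: 5.7
ee_pos: [474.4, 77.7, 10.5]
tool_rot: [0.242, -0.663, 0.243, 0.665]
wrist_force: [-1.1, -0.3, 0.5]
grip_width: 52.4
t 5.7 p [474.4  77.7  10.5] yaw -2.271 j6 0.298 j1 0.573 tilt x [-0.003 -0.002 -1.   ] w 52.4 F [-1.1 -0.3  0.5]
 turn [-0.001  0.001 -0.003]  shift cur-axes [-1.5 -1.9 -0.2]  shift after-turn axes [-1.5 -1.9 -0.2] world d [1.4 1.3 1.5]
```

```bash
python3 -m jog '[0,0,0,-1.5,-1.5,0,-0.2, 0,0,0,0,0,0,1, 0,0,0,0,0,0,1, 0,0,0,0,0,0,1, 0,0,0,0,0,0,1, 0,0,0,0,0,0,1, 0,0,0,0,0,0,1, 0,0,0,-20,0,0,1, 0,0,0,-35,0,0,1, 0,0,0,-35,0,0,1]' 30
python3 - <<'E'
from h import *
plan(638.8,-154.7,100,-3.229)
E
```

```text
time_s: 6.7
ee_pos: [475.8, 79.2, 104.1]
tool_rot: [0.242, -0.664, 0.243, 0.665]
wrist_force: [0.3, 1.0, 0.0]
grip_width: 25.9
t 6.7 p [475.8  79.2 104.1] yaw -2.271 j6 0.297 j1 0.574 tilt x [-0.002 -0.001 -1.   ] w 25.9 F [0.3 1.  0. ]
 turn [ 0.958 -0.    -0.002]  shift cur-axes [   4.1   73.9 -275.3]  shift after-turn axes [   4.1 -182.8 -218.8] world d [ 163.  -233.9   -4.1]
```

```bash
python3 -m jog '[0.137,0,0,0,0,0,1, 0.137,0,0,0,0,0,1, 0.137,0,0,0,0,0,1, 0.137,0,0,0,0,0,1, 0.137,0,0,0,0,0,1, 0.137,0,0,0,0,0,1, 0.136,0,0,0,0,0,1, 0,0,0,0,-20,-24,1, 0,0,0,0,-30,-36,1, 0,0,0,0,-30,-36,1]'
python3 -m jog '[0,0,0,0,-30,-36,1, 0,0,0,0,-30,-36,1, 0,0,0,0,-28,-33,1, 0,0,0,0,-14.8,-17.8,1, 0,0,0,30,0,0,1, 0,0,0,30,0,0,1, 0,0,0,0,0,0,1, 0,0,0,0,0,0,1, 0,0,0,0,0,0,1, 0,0,0,0,0,0,1]'
python3 - <<'E'
from h import *
plan(638.8,-154.7,22.3,-3.229)
E
```

```text
time_s: 7.7
ee_pos: [548.5, -23.8, 103.7]
tool_rot: [0.521, -0.478, 0.521, 0.478]
wrist_force: [0.9, 1.1, -0.3]
grip_width: 25.9
time_s: 8.7
ee_pos: [640.7, -154.1, 45.5]
tool_rot: [0.522, -0.479, 0.52, 0.477]
wrist_force: [0.4, 0.0, 0.1]
grip_width: 25.6
t 8.7 p [ 640.7 -154.1   45.5] yaw 3.055 j6 -0.146 j1 0.059 tilt x [ 0.003 -0.    -1.   ] w 25.6 F [0.4 0.  0.1]
 turn [0.001 0.    0.003]  shift cur-axes [23.2  1.9 -0.8]  shift after-turn axes [23.2  1.8 -0.8] world d [ -1.9  -0.6 -23.2]
```

```bash
python3 - <<'E'
from h import *
c,im=shot("w3"); plan(638.8,-154.7,22.3,-3.229)
c,im=shot("w3"); plan(638.8,-154.7,22.3,-3.229)
E
```

```text
t 8.75 p [ 640.5 -154.1   45.3] yaw 3.055 j6 -0.146 j1 0.059 tilt x [ 0.003 -0.    -1.   ] w 25.9 F [-0.4 -0.6 -0.2]
 turn [0.001 0.    0.003]  shift cur-axes [23.   1.7 -0.8]  shift after-turn axes [23.   1.7 -0.8] world d [ -1.7  -0.6 -23. ]
t 8.8 p [ 640.3 -154.1   45.1] yaw 3.055 j6 -0.146 j1 0.059 tilt x [ 0.002  0.    -1.   ] w 25.9 F [-0.6  0.2 -0.7]
 turn [0.001 0.    0.002]  shift cur-axes [22.8  1.5 -0.7]  shift after-turn axes [22.8  1.4 -0.7] world d [ -1.5  -0.6 -22.8]
```

View pics/w3.png

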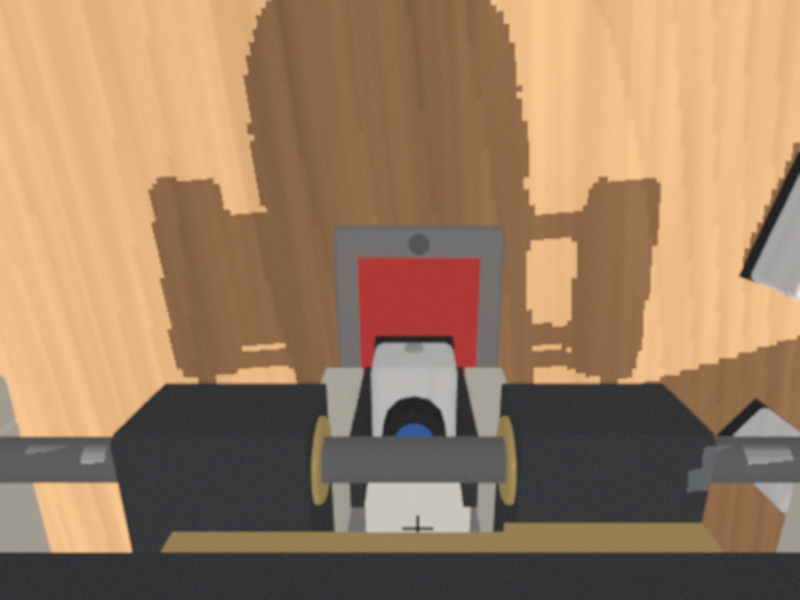

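The view shows the held hood over the red mark. Its foot edge is at columns 373–455 and row 345, and the red's far edge is at columns 357–480 and row 258. The arm is still creeping in. I'll compare hood and mark numerically.

```bash
python3 - <<'E'
from h import *
c,im=shot("w4"); plan(638.8,-154.7,22.3,-3.229)
u=np.array([-.0868,-.9962]); 
red=np.array([638.8,-154.7])
for p in((357,258),(480,258),(360.5,340),(477,340)): print("red edge pt",onz(c,np.array(p)/1.4286-.15,8).round(1))
print("mid cross",onz(c,np.array((418,527))/1.4286-.15,8).round(1))
for s,t in((39,23),(39,-23)):
    n=np.array([u[1],-u[0]]); q=red+s*u+t*n; print("pred corner",q.round(1),((proj(c,[*q,8])+.15)*1.4286).round(1))
for p in((373,345),(455,345)): print("hood",onz(c,np.array(p)/1.4286-.15,32).round(1))
h=cv2.cvtColor(im,cv2.COLOR_RGB2HSV); m=((h[...,1]>150)&((h[...,0]<8)|(h[...,0]>172)))
for r in(182,190,200,210,220,230,240): x=np.nonzero(m[r,200:380])[0]+200; print(r,x.min(),x.max())
E
```

```text
t 8.85 p [ 640.1 -154.1   44.8] yaw 3.055 j6 -0.146 j1 0.059 tilt x [ 0.002  0.    -1.   ] w 25.9 F [ 0.  -0.6  0.4]
 turn [0.001 0.    0.002]  shift cur-axes [22.5  1.3 -0.7]  shift after-turn axes [22.5  1.3 -0.7] world d [ -1.3  -0.6 -22.5]
red edge pt [ 657.8 -195.     8. ]
red edge pt [ 612.  -191.1    8. ]
red edge pt [ 660.3 -162.2    8. ]
red edge pt [ 614.7 -158.3    8. ]
mid cross [645.2 -71.3   8. ]
pred corner [ 612.5 -191.6] [478.6 256.9]
pred corner [ 658.3 -195.5] [355.3 256.6]
hood [ 652.7 -169.3   32. ]
hood [ 624.6 -166.9   32. ]
182 251 334
190 251 334
200 251 334
210 251 333
220 252 333
230 252 332
240 252 332
```

```bash
python3 - <<'E'
from h import *
im=cv2.imread("pics/w4.png"); cv2.imwrite("pics/w4c.png",cv2.resize(im[300:460,320:510],None,fx=4,fy=4,interpolation=cv2.INTER_CUBIC)[:600])
c=eyes.get_calibration("wrist")
for r in(334,336,338,340): print(r,onz(c,np.array((414,r))/1.4286-.15,31).round(1))
E
```

```text
334 [ 638.1 -171.9   31. ]
336 [ 638.2 -171.1   31. ]
338 [ 638.2 -170.4   31. ]
340 [ 638.3 -169.7   31. ]
```

View pics/w4c.png

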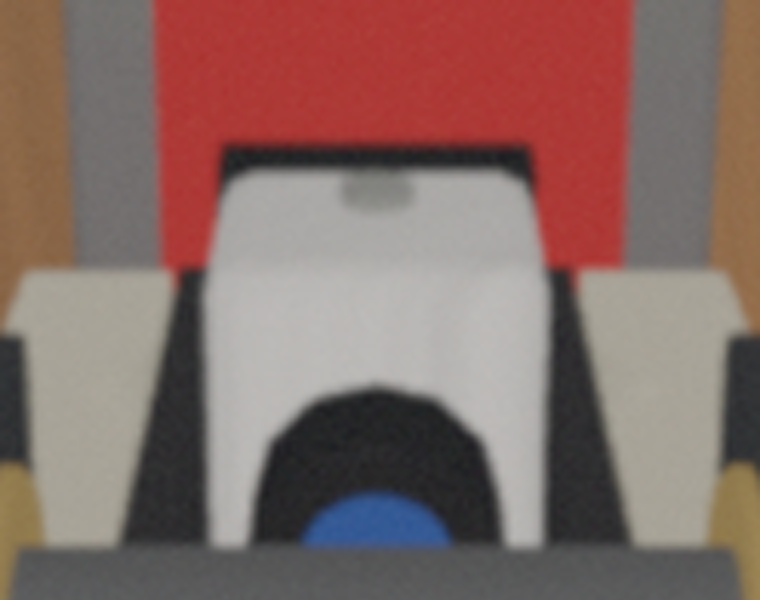

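```bash
python3 -m jog '[0,0,0,7,0,-1.2,1, 0,0,0,6,0,0,1, 0,0,0,4,0,0,1, 0,0,0,0,0,0,1, 0,0,0,0,0,0,1, 0,0,0,0,0,0,1, 0,0,0,0,0,0,1, 0,0,0,0,0,0,1, 0,0,0,0,0,0,1, 0,0,0,0,0,0,1]'
python3 - <<'E'
from h import *
plan(638.8,-155.4,22.3,-3.229)
E
```

```text
time_s: 9.85
ee_pos: [639.5, -155.5, 26.7]
tool_rot: [0.521, -0.478, 0.521, 0.478]
wrist_force: [-0.3, -0.4, -0.6]
grip_width: 26.1
t 9.85 p [ 639.5 -155.5   26.7] yaw 3.055 j6 -0.144 j1 0.057 tilt x [ 0. -0. -1.] w 26.1 F [-0.3 -0.4 -0.6]
 turn [ 0. -0.  0.]  shift cur-axes [4.4 0.7 0.1]  shift after-turn axes [4.4 0.7 0. ] world d [-0.7  0.1 -4.4]
```

```bash
python3 -m jog '[0,0,0,2.5,0.7,0,1, 0,0,0,1.5,0,0,1, 0,0,0,0,0,0,1, 0,0,0,0,0,0,1, 0,0,0,0,0,0,1, 0,0,0,0,0,0,-0.2, 0,0,0,0,0,0,-0.2, 0,0,0,0,0,0,-0.2, 0,0,0,0,0,0,-0.2, 0,0,0,0,0,0,-0.2]'
python3 - <<'E'
from h import *
plan(638.8,-155.4,22.3,-3.229)
E
```

```text
time_s: 10.85
ee_pos: [638.8, -155.5, 22.6]
tool_rot: [0.521, -0.478, 0.521, 0.478]
wrist_force: [-0.2, -0.4, -0.5]
grip_width: 52.1
t 10.85 p [ 638.8 -155.5   22.6] yaw 3.055 j6 -0.144 j1 0.057 tilt x [ 0. -0. -1.] w 52.1 F [-0.2 -0.4 -0.5]
 turn [0. 0. 0.]  shift cur-axes [ 0.3 -0.   0.1]  shift after-turn axes [ 0.3 -0.   0.1] world d [ 0.   0.1 -0.3]
```

```bash
python3 -m jog '[0,0,0,-20,0,0,-0.2, 0,0,0,-45,0,0,-0.2, 0,0,0,-45,0,0,-0.2, 0,0,0,0,0,0,-0.2, 0,0,0,0,0,0,-0.2, 0,0,0,0,0,0,-0.2, 0,0,0,0,0,0,-0.2, 0,0,0,0,0,0,-0.2, 0,0,0,0,0,0,-0.2, 0,0,0,0,0,0,-0.2]'
cat >> h.py <<'E'
def fitall(name,ks,z0s,crop=None,near=None):
    """fit models ks to silhouettes; choose best"""
    c,im=shot(name); o=im
    for d in eyes.silhouettes("hood_1","wrist"):
        e=d['extent']; 
        if d['confidence']<.3 or e[0]<=1 or e[0]+e[2]>=558: continue
        w=onz(c,(e[0]+e[2]/2,e[1]+e[3]/2),20); res=[]
        if near is not None and np.hypot(*(w[:2]-near))>60: continue
        for k,z0 in zip(ks,z0s):
            v,i=fit(c,d['region'],k,w[0],w[1],z0); res.append((i,k,z0,v))
        i,k,z0,v=max(res,key=lambda t:t[0]); print("hood",k,np.round(e),v.round(2),"IoU",round(i,3),[(r[1],round(r[0],2)) for r in res]); o=draw(o,c,k,v,z0)
    blue(c,im,DIM[ks[0]][1]+10+z0s[0])
    cv2.imwrite(f"pics/{name}f.png",cv2.resize(o[:,:,::-1],(800,600),interpolation=cv2.INTER_CUBIC))
    return c,im
E
python3 - <<'E'
from h import *
fitall("w5",[1],[8],near=[638,-154]); plan(486,-195,135,2.78)
E
```

```text
time_s: 11.85
ee_pos: [638.6, -155.5, 132.0]
tool_rot: [0.521, -0.478, 0.522, 0.478]
wrist_force: [-0.2, 0.6, -0.9]
grip_width: 52.7
hood 1 [271. 180.  36.  58.] [ 638.64 -155.66    1.46] IoU 0.96 [(1, np.float64(0.96))]
blue [506.6 149.2] A 252 ext [498 141  18  18] [ 491.  -191.9   44. ]
blue [289.  220.8] A 213 ext [281 213  17  16] [ 638.6 -154.5   44. ]
t 11.95 p [ 638.7 -155.5  132.3] yaw 3.055 j6 -0.144 j1 0.057 tilt x [-0. -0. -1.] w 52.8 F [-0.5 -0.2 -0.7]
 turn [ 0.275 -0.    -0.   ]  shift cur-axes [ -2.6 148.7 -52.7]  shift after-turn axes [ -2.7 128.8 -91. ] world d [-152.7  -39.5    2.7]
```

View pics/w5f.png

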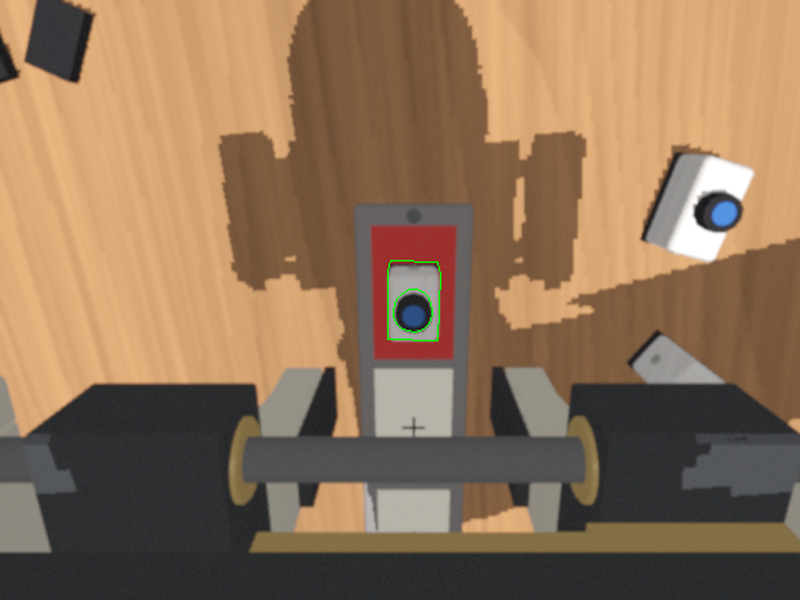

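hood_1 stands on red at (638.6,-155), within about 1 mm of the mark, with yaw 1.46 against 1.48. Next is hood_2, whose blue spot is at about (724,213) in the 800 px view.

```bash
python3 -m jog '[0.137,0,0,0,0,0,-0.2, 0.137,0,0,0,0,0,-0.2, 0,0,0,0,25,-18,-0.2, 0,0,0,0,36,-25,-0.2, 0,0,0,0,36,-25,-0.2, 0,0,0,0,31.8,-23,-0.2, 0,0,0,0,0,0,-0.2, 0,0,0,0,0,0,-0.2, 0,0,0,0,0,0,-0.2, 0,0,0,0,0,0,-0.2]'
python3 - <<'E'
from h import *
fitall("w6",[2,1,3],[0,0,0],near=[486,-195]); plan(486,-195,14)
E
```

```text
time_s: 12.95
ee_pos: [487.1, -194.9, 132.5]
tool_rot: [0.582, -0.402, 0.582, 0.402]
wrist_force: [-0.2, -0.2, 0.2]
grip_width: 52.4
hood 2 [269. 176.  39.  72.] [ 489.19 -192.93    1.22] IoU 0.955 [(2, np.float64(0.96)), (1, np.float64(0.76)), (3, np.float64(0.75))]
blue [286.5 224.1] A 198 ext [279 217  16  15] [ 489.9 -191.4   42. ]
blue [349.1 348.5] A 164 ext [342 342  15  14] [480.4 -75.1  42. ]
t 13.05 p [ 486.7 -194.9  132.3] yaw 2.781 j6 -0.354 j1 -0.006 tilt x [-0. -0. -1.] w 52.4 F [ 1.   0.6 -0.7]
 turn [ 0. -0. -0.]  shift cur-axes [118.3   0.6  -0.4]  shift after-turn axes [118.3   0.6  -0.4] world d [-7.000e-01 -1.000e-01 -1.183e+02]
```

View pics/w6f.png

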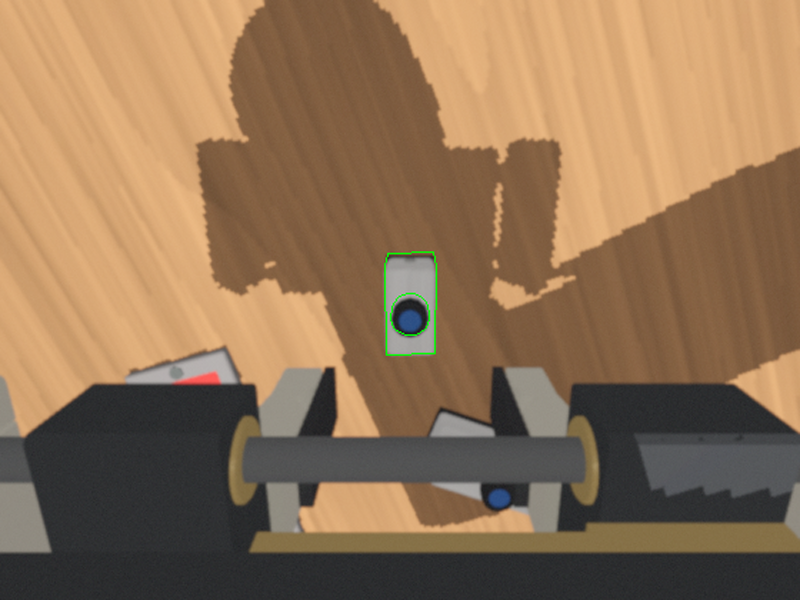

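```bash
python3 -m jog '[0,0,0,20,-1.5,2.8,-0.2, 0,0,0,40,0,0,-0.2, 0,0,0,35,0,0,-0.2, 0,0,0,23,0,0,-0.2, 0,0,0,0,0,0,-0.2, 0,0,0,0,0,0,-0.2, 0,0,0,0,0,0,-0.2, 0,0,0,0,0,0,-0.2, 0,0,0,0,0,0,1, 0,0,0,0,0,0,1]' 30
python3 - <<'E'
from h import *
plan(489.2,-192.9,14.3)
E
python3 -m jog '[0,0,0,0,0,0,1, 0,0,0,0,0,0,1, 0,0,0,0,0,0,1, 0,0,0,0,0,0,1, 0,0,0,0,0,0,1, 0,0,0,-20,0,0,1, 0,0,0,-35,0,0,1, 0,0,0,-35,0,0,1, 0,0,0,0,0,0,1, 0,0,0,0,0,0,1]' 30
python3 - <<'E'
from h import *
plan(646.1,-70.8,100,-3.229)
E
```

```text
time_s: 14.05
ee_pos: [488.9, -193.0, 15.4]
tool_rot: [0.582, -0.402, 0.581, 0.402]
wrist_force: [0.3, -0.1, 0.4]
grip_width: 42.0
t 14.05 p [ 488.9 -193.    15.4] yaw 2.781 j6 -0.359 j1 -0.002 tilt x [ 0.002 -0.    -1.   ] w 42.0 F [ 0.3 -0.1  0.4]
 turn [0.    0.001 0.001]  shift cur-axes [ 1.1 -0.2  0.2]  shift after-turn axes [ 1.1 -0.2  0.2] world d [ 0.3  0.1 -1.1]
time_s: 15.05
ee_pos: [488.8, -192.9, 105.1]
tool_rot: [0.582, -0.402, 0.581, 0.402]
wrist_force: [-0.1, 0.3, -0.3]
grip_width: 25.8
t 15.05 p [ 488.8 -192.9  105.1] yaw 2.78 j6 -0.359 j1 -0.002 tilt x [ 0.002  0.    -1.   ] w 25.8 F [-0.1  0.3 -0.3]
 turn [-0.274  0.001  0.002]  shift cur-axes [   5.4 -104.   169.8]  shift after-turn axes [   5.1 -146.1  135.4] world d [157.3 122.1  -5.1]
```

```bash
python3 -m jog '[-0.137,0,0,0,0,0,1, -0.137,0,0,0,0,0,1, 0,0,0,0,-20,18.4,1, 0,0,0,0,-33,30.5,1, 0,0,0,0,-33,30.5,1, 0,0,0,0,-33,30.5,1, 0,0,0,0,-27,25.3,1, 0,0,0,20,0,0,1, 0,0,0,25,0,0,1, 0,0,0,20,0,0,1]'
python3 -m jog '[0,0,0,5,0,0,1, 0,0,0,0,0,0,1, 0,0,0,0,0,0,1, 0,0,0,0,0,0,1, 0,0,0,0,0,0,1, 0,0,0,0,0,0,1, 0,0,0,0,0,0,1, 0,0,0,0,0,0,1, 0,0,0,0,0,0,1, 0,0,0,0,0,0,1]'
python3 - <<'E'
from h import *
c,im=shot("w7"); plan(646,-71,23,-3.229)
E
```

```text
time_s: 16.05
ee_pos: [644.1, -70.7, 36.0]
tool_rot: [0.52, -0.477, 0.522, 0.479]
wrist_force: [0.4, 0.3, -1.3]
grip_width: 26.2
time_s: 17.05
ee_pos: [645.7, -71.0, 34.6]
tool_rot: [0.521, -0.478, 0.521, 0.478]
wrist_force: [-0.5, 0.4, -1.3]
grip_width: 25.9
t 17.1 p [645.7 -71.   34.6] yaw 3.055 j6 -0.277 j1 0.19 tilt x [-0. -0. -1.] w 25.6 F [ 0.4  0.6 -0.1]
 turn [ 0. -0.  0.]  shift cur-axes [11.6 -0.3  0.1]  shift after-turn axes [11.6 -0.3  0.1] world d [  0.3   0.  -11.6]
```

View pics/w7.png

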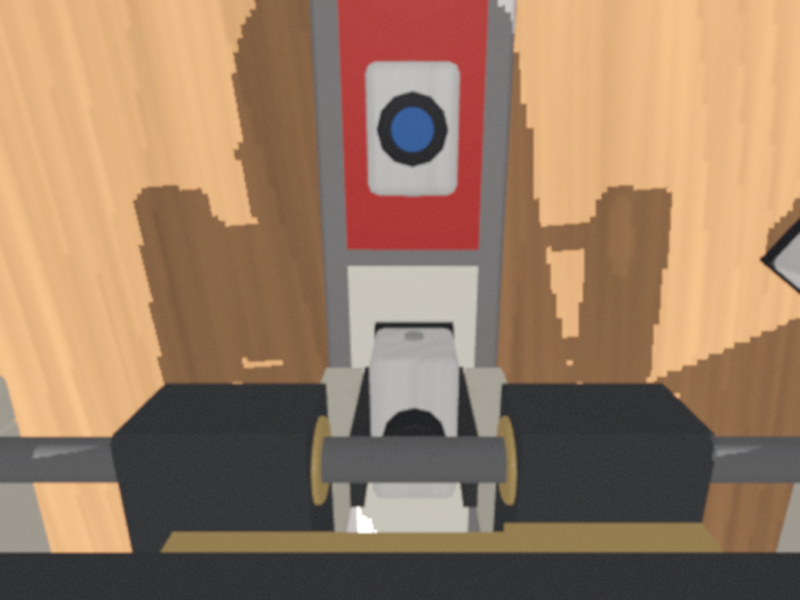

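```bash
python3 - <<'E'
from h import *
c=eyes.get_calibration("wrist"); 
for r in(321,323): e=onz(c,np.array((414,r))/1.4286-.15,19.6)[:2]; print("front",e.round(1),"centre",(e+24*np.array([.0868,.9962])).round(1))
e=onz(c,np.array((413,265.5))/1.4286-.15,8)[:2]; print("mark edge",e.round(1),"mark centre",(e+39*np.array([.0868,.9962])).round(1))
E
```

```text
front [643.3 -93. ] centre [645.4 -69.1]
front [643.3 -92.3] centre [645.4 -68.4]
mark edge [ 642.2 -109.7] mark centre [645.6 -70.9]
```

```bash
python3 -m jog '[0,0,0,5,0,-1.4,1, 0,0,0,4,0,0,1, 0,0,0,2.2,0,0,1, 0,0,0,0,0,0,1, 0,0,0,0,0,0,1, 0,0,0,0,0,0,1, 0,0,0,0,0,0,1, 0,0,0,0,0,0,-0.2, 0,0,0,0,0,0,-0.2, 0,0,0,0,0,0,-0.2]'
python3 - <<'E'
from h import *
plan(646,-71,23,-3.229)
E
python3 -m jog '[0,0,0,0,0,0,-0.2, 0,0,0,0,0,0,-0.2, 0,0,0,-20,0,0,-0.2, 0,0,0,-45,0,0,-0.2, 0,0,0,-45,0,0,-0.2, 0,0,0,0,0,0,-0.2, 0,0,0,0,0,0,-0.2, 0,0,0,0,0,0,-0.2, 0,0,0,0,0,0,-0.2, 0,0,0,0,0,0,-0.2]'
python3 - <<'E'
from h import *
c,im=fitall("w8",[2],[8],near=[645,-75]); plan(490,199,135,2.31+np.pi/2)
E
```

```text
time_s: 18.1
ee_pos: [645.6, -72.4, 23.4]
tool_rot: [0.521, -0.478, 0.521, 0.478]
wrist_force: [0.7, -0.7, 0.4]
grip_width: 44.0
t 18.1 p [645.6 -72.4  23.4] yaw 3.055 j6 -0.275 j1 0.188 tilt x [ 0. -0. -1.] w 44.0 F [ 0.7 -0.7  0.4]
 turn [0. 0. 0.]  shift cur-axes [ 0.4 -0.2  1.4]  shift after-turn axes [ 0.4 -0.2  1.4] world d [ 0.4  1.4 -0.4]
time_s: 19.1
ee_pos: [645.0, -72.5, 132.1]
tool_rot: [0.521, -0.477, 0.522, 0.478]
wrist_force: [0.1, 0.2, -0.3]
grip_width: 52.3
hood 2 [271. 180.  37.  69.] [645.26 -71.15   1.48] IoU 0.927 [(2, np.float64(0.93))]
blue [287.4  96.4] A 268 ext [279  87  18  20] [ 638.6 -154.5   50. ]
blue [539.7 185.2] A 255 ext [531 177  19  18] [476.4 -84.1  50. ]
blue [288.4 225.5] A 220 ext [280 218  18  16] [645.4 -70.2  50. ]
t 19.2 p [645.2 -72.4 132.5] yaw 3.055 j6 -0.275 j1 0.188 tilt x [-0.001 -0.    -1.   ] w 52.5 F [ 0.9  0.7 -0.2]
 turn [-0.826  0.    -0.002]  shift cur-axes [ -2.4 178.2 256.9]  shift after-turn axes [ -2.5 -68.1 305.2] world d [-155.2  271.4    2.5]
```

View pics/w8f.png

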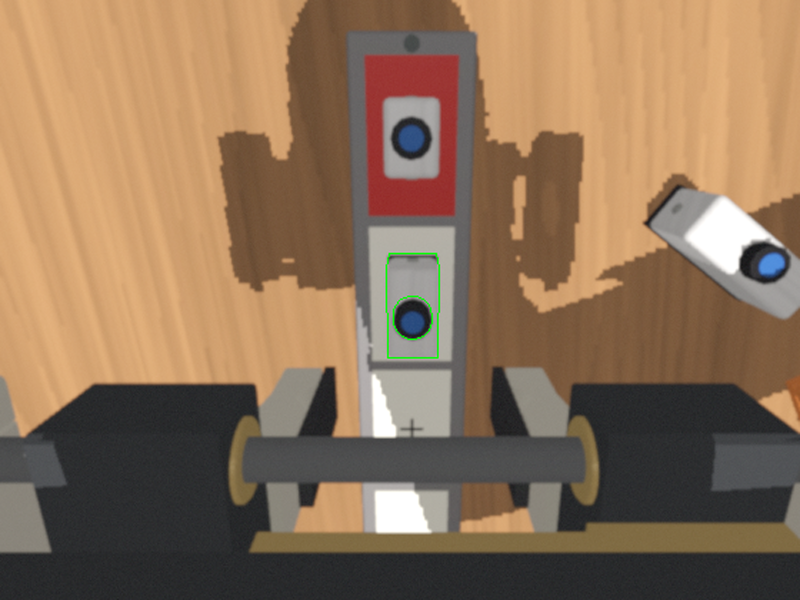

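hood_2 is at (645.3,-71.1), yaw 1.48, on its mark. Next is hood_3.

```bash
python3 -m jog '[-0.138,0,0,0,0,0,-0.2, -0.138,0,0,0,0,0,-0.2, -0.138,0,0,0,0,0,-0.2, -0.138,0,0,0,0,0,-0.2, -0.138,0,0,0,0,0,-0.2, -0.136,0,0,0,0,0,-0.2, 0,0,0,0,-6,28,-0.2, 0,0,0,0,-10,45,-0.2, 0,0,0,0,-10,45,-0.2, 0,0,0,0,-10,45,-0.2]'
python3 -m jog '[0,0,0,0,-10,45,-0.2, 0,0,0,0,-10,45,-0.2, 0,0,0,0,-8,35,-0.2, 0,0,0,0,-4,17,-0.2, 0,0,0,0,0,0,-0.2, 0,0,0,0,0,0,-0.2, 0,0,0,0,0,0,-0.2, 0,0,0,0,0,0,-0.2, 0,0,0,0,0,0,-0.2, 0,0,0,0,0,0,-0.2]'
python3 - <<'E'
from h import *
fitall("w9",[3,2,4],[0,0,0],near=[490,199]); plan(490,199,14)
E
```

```text
time_s: 20.2
ee_pos: [561.4, 73.3, 133.0]
tool_rot: [0.286, -0.647, 0.286, 0.647]
wrist_force: [1.0, 0.9, 1.0]
grip_width: 52.5
time_s: 21.2
ee_pos: [490.6, 198.3, 133.3]
tool_rot: [0.286, -0.647, 0.286, 0.647]
wrist_force: [-0.0, -0.7, 0.7]
grip_width: 52.6
hood 3 [273. 170.  35.  88.] [489.97 199.44   2.31] IoU 0.949 [(3, np.float64(0.95)), (2, np.float64(0.81)), (4, np.float64(0.78))]
blue [486.9 196.3] A 116 ext [481 191  13  12] [403.8  95.   48. ]
blue [289.3 223.5] A 213 ext [281 216  17  16] [489.9 200.   48. ]
t 21.3 p [490.5 198.5 133.3] yaw -2.403 j6 -0.017 j1 0.755 tilt x [-0. -0. -1.] w 52.7 F [0.6 0.  0.2]
 turn [-0.  0. -0.]  shift cur-axes [1.193e+02 1.000e-01 7.000e-01]  shift after-turn axes [1.193e+02 1.000e-01 7.000e-01] world d [  -0.5    0.5 -119.3]
```

View pics/w9f.png

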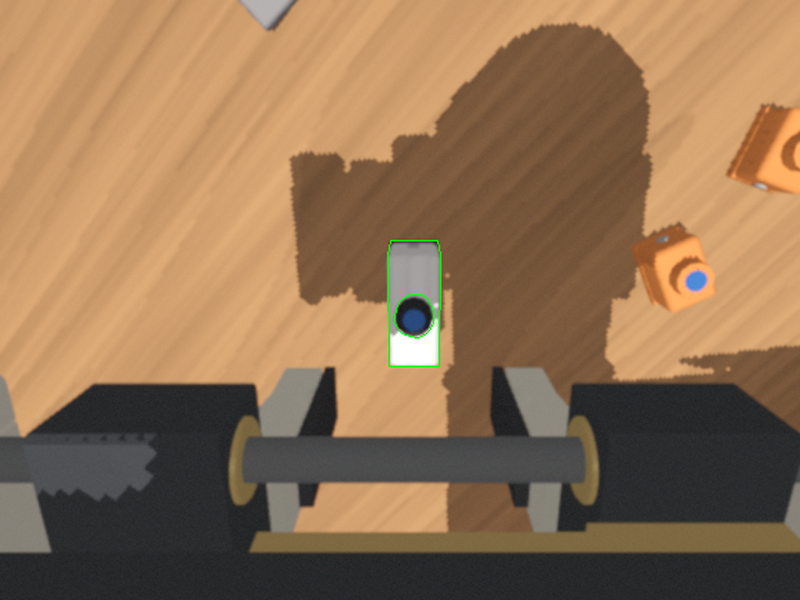

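```bash
python3 -m jog '[0,0,0,20,0,1.2,-0.2, 0,0,0,40,0,0,-0.2, 0,0,0,33,0,0,-0.2, 0,0,0,22,0,0,-0.2, 0,0,0,0,0,0,-0.2, 0,0,0,0,0,0,-0.2, 0,0,0,0,0,0,-0.2, 0,0,0,0,0,0,-0.2, 0,0,0,0,0,0,1, 0,0,0,0,0,0,1]' 30
python3 - <<'E'
from h import *
plan(490,199.5,18)
E
python3 -m jog '[0,0,0,0,0,0,1, 0,0,0,0,0,0,1, 0,0,0,0,0,0,1, 0,0,0,0,0,0,1, 0,0,0,0,0,0,1, 0,0,0,-20,0,0,1, 0,0,0,-35,0,0,1, 0,0,0,-35,0,0,1, 0,0,0,0,0,0,1, 0,0,0,0,0,0,1]' 30
python3 - <<'E'
from h import *
plan(653.2,12.7,100,-3.229)
E
```

```text
time_s: 22.3
ee_pos: [489.9, 200.0, 19.1]
tool_rot: [-0.286, 0.647, -0.285, -0.647]
wrist_force: [0.1, -1.0, -0.1]
grip_width: 41.5
t 22.3 p [489.9 200.   19.1] yaw -2.403 j6 -0.02 j1 0.759 tilt x [ 0.001  0.001 -1.   ] w 41.5 F [ 0.1 -1.  -0.1]
 turn [-0.    -0.     0.001]  shift cur-axes [ 1.1  0.2 -0.5]  shift after-turn axes [ 1.1  0.2 -0.5] world d [ 0.1 -0.5 -1.1]
time_s: 23.3
ee_pos: [489.6, 200.0, 108.8]
tool_rot: [-0.286, 0.647, -0.285, -0.647]
wrist_force: [-0.2, -0.7, -2.3]
grip_width: 26.0
t 23.3 p [489.6 200.  108.8] yaw -2.403 j6 -0.02 j1 0.759 tilt x [ 0.001  0.001 -1.   ] w 26.0 F [-0.2 -0.7 -2.3]
 turn [0.826 0.001 0.001]  shift cur-axes [   8.7    5.2 -248.6]  shift after-turn axes [   8.8 -179.3 -172.3] world d [ 163.6 -187.3   -8.8]
```

```bash
python3 -m jog '[0.138,0,0,0,0,0,1, 0.138,0,0,0,0,0,1, 0.138,0,0,0,0,0,1, 0.138,0,0,0,0,0,1, 0.138,0,0,0,0,0,1, 0.136,0,0,0,0,0,1, 0,0,0,0,-18,-17.3,1, 0,0,0,0,-33,-31.7,1, 0,0,0,0,-33,-31.7,1, 0,0,0,0,-33,-31.7,1]'
python3 -m jog '[0,0,0,0,-33,-31.7,1, 0,0,0,0,-20,-19.2,1, 0,0,0,0,-9.3,-9,1, 0,0,0,25,0,0,1, 0,0,0,25,0,0,1, 0,0,0,18,0,0,1, 0,0,0,0,0,0,1, 0,0,0,0,0,0,1, 0,0,0,0,0,0,1, 0,0,0,0,0,0,1]'
python3 - <<'E'
from h import *
c,im=shot("w10"); plan(653.2,12.7,27.4,-3.229)
E
```

```text
time_s: 24.3
ee_pos: [596.3, 76.2, 106.5]
tool_rot: [0.52, -0.478, 0.522, 0.478]
wrist_force: [1.5, 1.3, -0.6]
grip_width: 25.6
time_s: 25.3
ee_pos: [653.9, 12.9, 41.6]
tool_rot: [0.522, -0.478, 0.521, 0.478]
wrist_force: [0.9, -0.3, -1.1]
grip_width: 26.1
t 25.35 p [653.8  12.8  41.5] yaw 3.055 j6 -0.404 j1 0.317 tilt x [ 0.002  0.    -1.   ] w 25.4 F [ 0.1  0.3 -0.5]
 turn [0.001 0.001 0.002]  shift cur-axes [14.1  0.6 -0.2]  shift after-turn axes [14.1  0.6 -0.2] world d [ -0.6  -0.1 -14.1]
```

View pics/w10.png

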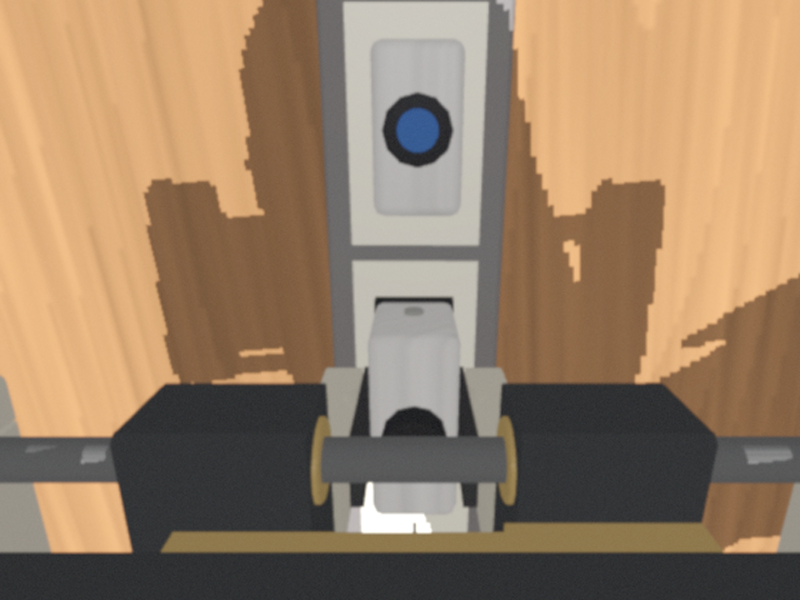

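```bash
python3 - <<'E'
from h import *
c=eyes.get_calibration("wrist"); 
for r in(296.5,298): e=onz(c,np.array((414,r))/1.4286-.15,22.5)[:2]; print("front",e.round(1),"centre",(e+30*np.array([.0868,.9962])).round(1))
e=onz(c,np.array((415.5,261))/1.4286-.15,8)[:2]; print("mark edge",e.round(1),"mark centre",(e+39*np.array([.0868,.9962])).round(1))
plan(653.2,12.7,27.4,-3.229)
E
```

```text
front [650.8 -16.7] centre [653.4  13.2]
front [650.8 -16.2] centre [653.4  13.7]
mark edge [649.5 -25.8] mark centre [652.9  13. ]
t 25.35 p [653.8  12.8  41.5] yaw 3.055 j6 -0.404 j1 0.317 tilt x [ 0.002  0.    -1.   ] w 25.4 F [ 0.1  0.3 -0.5]
 turn [0.001 0.001 0.002]  shift cur-axes [14.1  0.6 -0.2]  shift after-turn axes [14.1  0.6 -0.2] world d [ -0.6  -0.1 -14.1]
```

```bash
python3 -m jog '[0,0,0,6,0.3,-0.3,1, 0,0,0,4,0,0,1, 0,0,0,2.8,0,0,1, 0,0,0,0,0,0,1, 0,0,0,0,0,0,1, 0,0,0,0,0,0,1, 0,0,0,0,0,0,1, 0,0,0,0,0,0,1, 0,0,0,0,0,0,1, 0,0,0,0,0,0,1]'
python3 - <<'E'
from h import *
plan(653.2,12.7,27.4,-3.229)
E
```

```text
time_s: 26.35
ee_pos: [652.9, 12.2, 27.6]
tool_rot: [0.521, -0.478, 0.521, 0.478]
wrist_force: [-0.4, -0.7, -0.5]
grip_width: 25.7
t 26.35 p [652.9  12.2  27.6] yaw 3.055 j6 -0.404 j1 0.317 tilt x [ 0.  0. -1.] w 25.7 F [-0.4 -0.7 -0.5]
 turn [0. 0. 0.]  shift cur-axes [ 0.2 -0.2  0.5]  shift after-turn axes [ 0.2 -0.2  0.5] world d [ 0.3  0.5 -0.2]
```

```bash
python3 -m jog '[0,0,0,0,0,0,-0.2, 0,0,0,0,0,0,-0.2, 0,0,0,0,0,0,-0.2, 0,0,0,0,0,0,-0.2, 0,0,0,0,0,0,-0.2, 0,0,0,-20,0,0,-0.2, 0,0,0,-45,0,0,-0.2, 0,0,0,-40,0,0,-0.2, 0,0,0,0,0,0,-0.2, 0,0,0,0,0,0,-0.2]'
python3 -m jog '[0,0,0,0,0,0,-0.2, 0,0,0,0,0,0,-0.2, 0,0,0,0,0,0,-0.2, 0,0,0,0,0,0,-0.2, 0,0,0,0,0,0,-0.2, 0,0,0,0,0,0,-0.2, 0,0,0,0,0,0,-0.2, 0,0,0,0,0,0,-0.2, 0,0,0,0,0,0,-0.2, 0,0,0,0,0,0,-0.2]'
python3 - <<'E'
from h import *
fitall("w11",[3],[8],near=[653,10]); plan(477,-83,140,2.36+np.pi/2)
E
```

```text
time_s: 27.35
ee_pos: [653.5, 12.5, 134.0]
tool_rot: [0.522, -0.478, 0.52, 0.477]
wrist_force: [0.2, -0.8, -0.4]
grip_width: 52.7
time_s: 28.35
ee_pos: [652.9, 12.2, 132.6]
tool_rot: [0.521, -0.478, 0.521, 0.478]
wrist_force: [0.6, -0.1, -0.2]
grip_width: 52.5
hood 3 [271. 169.  37.  88.] [652.39  11.08   1.48] IoU 0.955 [(3, np.float64(0.95))]
blue [289.4  95.2] A 282 ext [281  86  18  20] [645.5 -70.3  56. ]
blue [289.4 225.5] A 228 ext [281 218  18  16] [652.6  12.7  56. ]
t 28.45 p [652.9  12.3 132.6] yaw 3.055 j6 -0.404 j1 0.317 tilt x [ 0.  0. -1.] w 52.9 F [ 1.5  0.1 -1.5]
 turn [-0.876  0.     0.   ]  shift cur-axes [  -7.4  167.  -110.2]  shift after-turn axes [ -7.4 191.5  57.8] world d [-175.9  -95.3    7.4]
```

View pics/w11f.png

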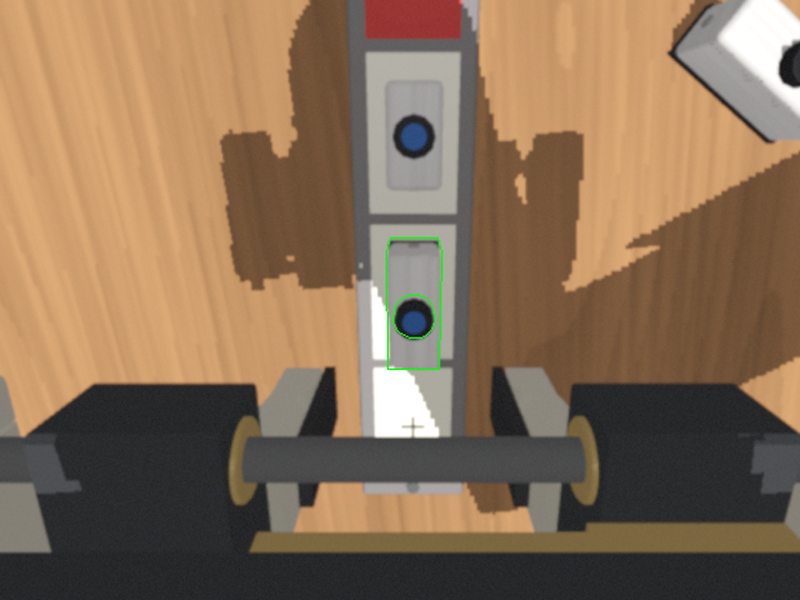

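hood_3 is at (652.5,12), yaw 1.48, on its mark. Next is hood_4.

```bash
python3 -m jog '[-0.146,0,0,-1,0,0,-0.2, -0.146,0,0,-1,0,0,-0.2, -0.146,0,0,-1,0,0,-0.2, -0.146,0,0,-1,0,0,-0.2, -0.146,0,0,-1,0,0,-0.2, -0.146,0,0,-1,0,0,-0.2, 0,0,0,0,30,9,-0.2, 0,0,0,0,45,13.6,-0.2, 0,0,0,0,45,13.6,-0.2, 0,0,0,0,45,13.6,-0.2]'
python3 -m jog '[0,0,0,0,26.5,8,-0.2, 0,0,0,0,0,0,-0.2, 0,0,0,0,0,0,-0.2, 0,0,0,0,0,0,-0.2, 0,0,0,0,0,0,-0.2, 0,0,0,0,0,0,-0.2, 0,0,0,0,0,0,-0.2, 0,0,0,0,0,0,-0.2, 0,0,0,0,0,0,-0.2, 0,0,0,0,0,0,-0.2]'
python3 - <<'E'
from h import *
fitall("w12",[4,3],[0,0],near=[478,-82]); plan(478,-82,20)
E
```

```text
time_s: 29.45
ee_pos: [499.6, -70.5, 138.4]
tool_rot: [0.269, -0.654, 0.269, 0.654]
wrist_force: [-1.1, -0.4, 1.6]
grip_width: 52.5
time_s: 30.45
ee_pos: [477.0, -82.9, 138.5]
tool_rot: [0.269, -0.654, 0.269, 0.654]
wrist_force: [-0.1, -0.4, -0.1]
grip_width: 52.7
hood 4 [273. 155.  38. 103.] [480.   -85.7    2.42] IoU 0.937 [(4, np.float64(0.94)), (3, np.float64(0.84))]
blue [81.  47.9] A 320 ext [71 38 20 21] [643.8 -71.2  54. ]
blue [290.1 217.1] A 221 ext [282 209  17  17] [479.3 -85.1  54. ]
blue [266.2 350.9] A 66 ext [262 347  10   9] [414.1   5.7  54. ]
t 30.55 p [476.9 -82.9 138.5] yaw -2.353 j6 0.554 j1 0.235 tilt x [-0.  0. -1.] w 52.3 F [-0.  -0.5 -0.2]
 turn [-0.  0. -0.]  shift cur-axes [ 1.185e+02 -1.400e+00 -1.000e-01]  shift after-turn axes [ 1.185e+02 -1.400e+00 -1.000e-01] world d [   1.1    0.9 -118.5]
```

View pics/w12f.png

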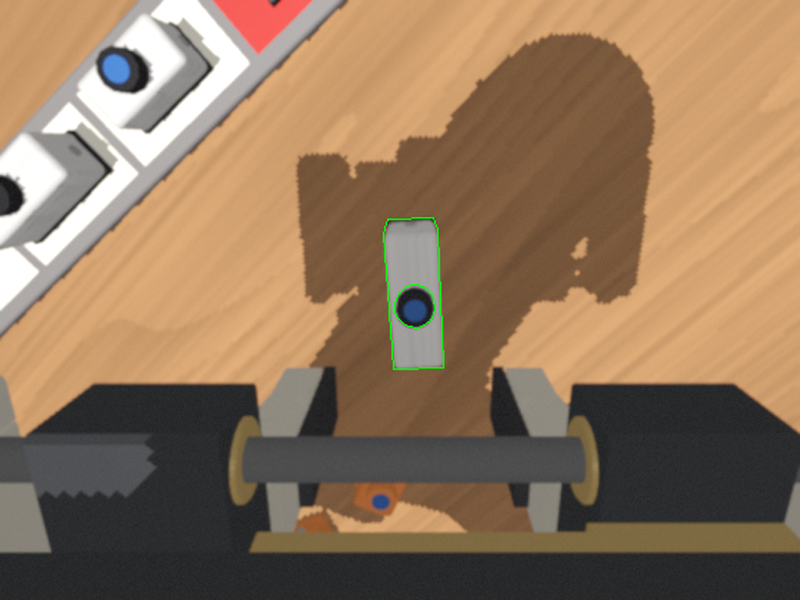

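```bash
python3 -m jog '[-0.062,0,0,15,0,0,-0.2, 0,0,0,30,0,-3.8,-0.2, 0,0,0,35,0,0,-0.2, 0,0,0,24,0,0,-0.2, 0,0,0,12,0,0,-0.2, 0,0,0,0,0,0,-0.2, 0,0,0,0,0,0,-0.2, 0,0,0,0,0,0,-0.2, 0,0,0,0,0,0,1, 0,0,0,0,0,0,1]' 35
python3 - <<'E'
from h import *
plan(479.8,-85.4,22,2.42+np.pi/2)
E
python3 -m jog '[0,0,0,0,0,0,1, 0,0,0,0,0,0,1, 0,0,0,0,0,0,1, 0,0,0,0,0,0,1, 0,0,0,0,0,0,1, 0,0,0,-20,0,0,1, 0,0,0,-35,0,0,1, 0,0,0,-35,0,0,1, 0,0,0,-10,0,0,1, 0,0,0,0,0,0,1]' 35
python3 - <<'E'
from h import *
plan(660.5,96.5,120,-3.229)
E
```

```text
time_s: 31.55
ee_pos: [480.3, -85.3, 23.3]
tool_rot: [-0.249, 0.662, -0.249, -0.661]
wrist_force: [-0.4, -0.6, -0.3]
grip_width: 41.9
t 31.55 p [480.3 -85.3  23.3] yaw -2.291 j6 0.623 j1 0.228 tilt x [ 0.002  0.    -1.   ] w 41.9 F [-0.4 -0.6 -0.3]
 turn [ 0.002 -0.001  0.001]  shift cur-axes [1.3 0.4 0.4]  shift after-turn axes [1.3 0.4 0.4] world d [-0.5 -0.1 -1.3]
time_s: 32.55
ee_pos: [480.7, -85.2, 123.9]
tool_rot: [-0.25, 0.663, -0.248, -0.661]
wrist_force: [-0.1, -1.0, -1.2]
grip_width: 26.1
t 32.55 p [480.7 -85.2 123.9] yaw -2.291 j6 0.623 j1 0.228 tilt x [ 0.003  0.001 -1.   ] w 26.1 F [-0.1 -1.  -1.2]
 turn [ 0.938 -0.001  0.004]  shift cur-axes [   4.6 -255.1  -15.4]  shift after-turn axes [   3.9 -163.2  196.7] world d [179.8 181.7  -3.9]
```

```bash
python3 -m jog '[0.134,0,0,0,0,0,1, 0.134,0,0,0,0,0,1, 0.134,0,0,0,0,0,1, 0.134,0,0,0,0,0,1, 0.134,0,0,0,0,0,1, 0.134,0,0,0,0,0,1, 0.134,0,0,0,0,0,1, 0,0,0,0,-17,20.5,1, 0,0,0,0,-30,36.2,1, 0,0,0,0,-30,36.2,1]'
python3 -m jog '[0,0,0,0,-30,36.2,1, 0,0,0,0,-30,36.2,1, 0,0,0,0,-18,21.6,1, 0,0,0,0,-8.2,9.8,1, 0,0,0,25,0,0,1, 0,0,0,25,0,0,1, 0,0,0,20,0,0,1, 0,0,0,8,0,0,1, 0,0,0,0,0,0,1, 0,0,0,0,0,0,1]'
python3 -m jog '[0,0,0,0,0,0,1, 0,0,0,0,0,0,1, 0,0,0,0,0,0,1, 0,0,0,0,0,0,1, 0,0,0,0,0,0,1, 0,0,0,0,0,0,1, 0,0,0,0,0,0,1, 0,0,0,0,0,0,1, 0,0,0,0,0,0,1, 0,0,0,0,0,0,1]'
python3 - <<'E'
from h import *
c,im=shot("w13"); plan(660.5,96.5,31.7,-3.229)
E
```

```text
time_s: 33.55
ee_pos: [564.3, 0.9, 120.6]
tool_rot: [0.521, -0.477, 0.522, 0.478]
wrist_force: [0.8, 0.1, -1.9]
grip_width: 25.8
time_s: 34.55
ee_pos: [659.7, 96.1, 44.8]
tool_rot: [0.521, -0.478, 0.521, 0.478]
wrist_force: [-0.8, -0.7, -1.3]
grip_width: 25.7
time_s: 35.55
ee_pos: [659.5, 96.3, 44.5]
tool_rot: [0.521, -0.478, 0.521, 0.478]
wrist_force: [0.2, 0.1, -1.5]
grip_width: 26.0
t 35.6 p [659.5  96.3  44.5] yaw 3.055 j6 -0.524 j1 0.437 tilt x [-0.  0. -1.] w 26.1 F [-0.3 -0.3 -1.1]
 turn [ 0.  0. -0.]  shift cur-axes [12.8 -1.   0.2]  shift after-turn axes [12.8 -1.   0.2] world d [  1.    0.2 -12.8]
```

View pics/w13.png

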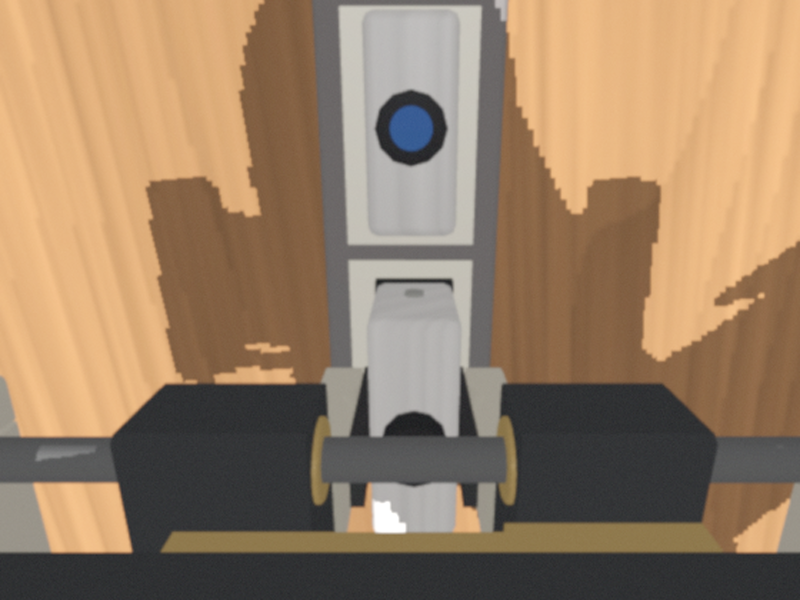

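```bash
python3 - <<'E'
from h import *
c=eyes.get_calibration("wrist"); 
for r in(278,280): e=onz(c,np.array((414,r))/1.4286-.15,21.4)[:2]; print("front",e.round(1),"centre",(e+36*np.array([.0868,.9962])).round(1))
for r,a,b in((261,348.5,472),(340,351,469)):
  e=onz(c,np.array(((a+b)/2,r))/1.4286-.15,8)[:2]; print("mark edge",e.round(1),"mark centre",(e+39*np.array([.0868,.9962])).round(1))
im=cv2.imread("pics/w13.png"); cv2.imwrite("pics/w13c.png",cv2.resize(im[240:390,310:510],None,fx=4,fy=4,interpolation=cv2.INTER_CUBIC))
E
```

```text
front [656.   61.3] centre [659.1  97.2]
front [656.  62.] centre [659.2  97.9]
mark edge [657.1  58.2] mark centre [660.5  97. ]
mark edge [660.   89.6] mark centre [663.4 128.5]
```

View pics/w13c.png

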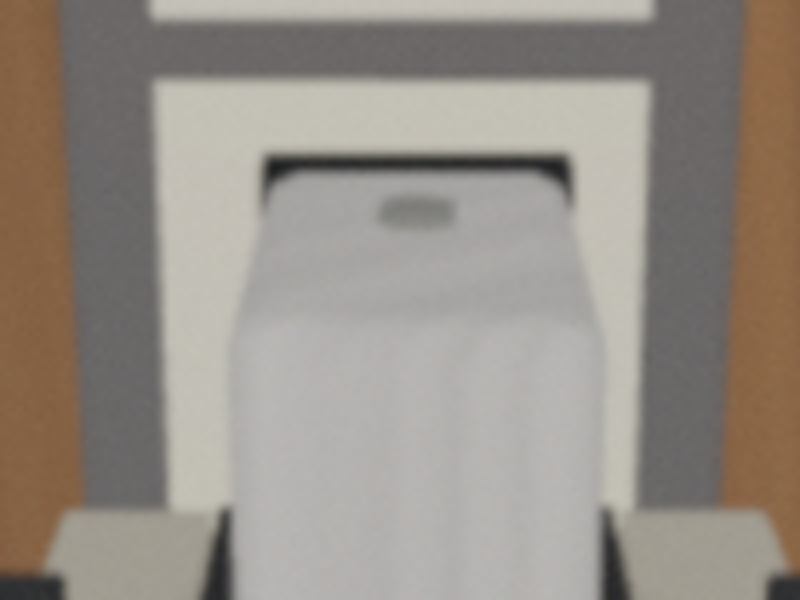

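```bash
python3 -m jog '[0,0,0,5,-1.2,-0.3,1, 0,0,0,4,0,0,1, 0,0,0,3,0,0,1, 0,0,0,0,0,0,1, 0,0,0,0,0,0,1, 0,0,0,0,0,0,1, 0,0,0,0,0,0,1, 0,0,0,0,0,0,1, 0,0,0,0,0,0,1, 0,0,0,0,0,0,1]'
python3 - <<'E'
from h import *
plan(660.5,96.5,31.7,-3.229)
E
```

```text
time_s: 36.6
ee_pos: [660.7, 95.9, 32.7]
tool_rot: [0.521, -0.478, 0.521, 0.478]
wrist_force: [-0.3, 0.2, -2.3]
grip_width: 25.7
t 36.6 p [660.7  95.9  32.7] yaw 3.055 j6 -0.523 j1 0.436 tilt x [ 0.  0. -1.] w 25.7 F [-0.3  0.2 -2.3]
 turn [0. 0. 0.]  shift cur-axes [1.  0.2 0.6]  shift after-turn axes [1.  0.2 0.6] world d [-0.2  0.6 -1. ]
```

```bash
python3 -m jog '[0,0,0,0.8,0,0.3,1, 0,0,0,0,0,0,1, 0,0,0,0,0,0,1, 0,0,0,0,0,0,-0.2, 0,0,0,0,0,0,-0.2, 0,0,0,0,0,0,-0.2, 0,0,0,0,0,0,-0.2, 0,0,0,0,0,0,-0.2, 0,0,0,-20,0,0,-0.2, 0,0,0,-40,0,0,-0.2]'
python3 -m jog '[0,0,0,-40,0,0,-0.2, 0,0,0,0,0,0,-0.2, 0,0,0,0,0,0,-0.2, 0,0,0,0,0,0,-0.2, 0,0,0,0,0,0,-0.2, 0,0,0,0,0,0,-0.2, 0,0,0,0,0,0,-0.2, 0,0,0,0,0,0,-0.2, 0,0,0,0,0,0,-0.2, 0,0,0,0,0,0,-0.2]'
python3 - <<'E'
from h import *
fitall("w14",[4],[8],near=[660,96]); plan(560,-30,235,-np.pi/2)
cv2.imwrite("pics/top2.png",cv2.resize(eyes.capture("top")[140:280,140:440,::-1],None,fx=2.6,fy=2.6,interpolation=cv2.INTER_CUBIC))
E
```

```text
time_s: 37.6
ee_pos: [658.4, 95.5, 88.9]
tool_rot: [0.519, -0.477, 0.524, 0.479]
wrist_force: [0.9, 0.8, 0.3]
grip_width: 52.5
time_s: 38.6
ee_pos: [660.7, 96.2, 131.7]
tool_rot: [0.521, -0.478, 0.521, 0.478]
wrist_force: [-0.6, 0.3, 0.5]
grip_width: 52.4
hood 4 [271. 162.  41. 107.] [660.18  96.42   1.47] IoU 0.963 [(4, np.float64(0.96))]
blue [290.1  93.2] A 300 ext [281  84  19  20] [652.7  12.7  62. ]
blue [289.4 229.8] A 241 ext [281 222  18  17] [660.4  97.2  62. ]
t 38.7 p [660.7  96.2 131.8] yaw 3.055 j6 -0.523 j1 0.436 tilt x [ 0.  0. -1.] w 52.6 F [ 0.8  0.  -0.2]
 turn [ 1.484  0.    -0.   ]  shift cur-axes [-103.2   89.3 -134.5]  shift after-turn axes [-103.2 -126.2 -100.7] world d [-100.7 -126.2  103.2]
```

View pics/w14f.png

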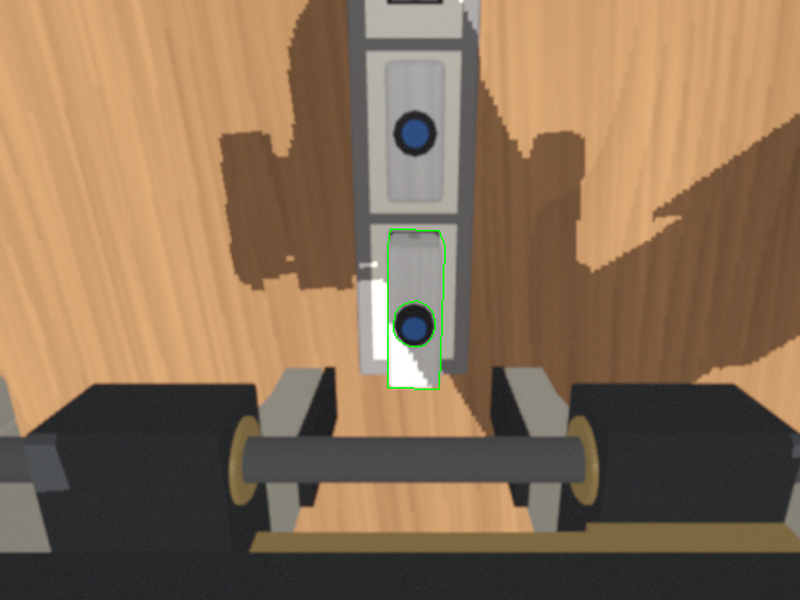

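View pics/top2.png

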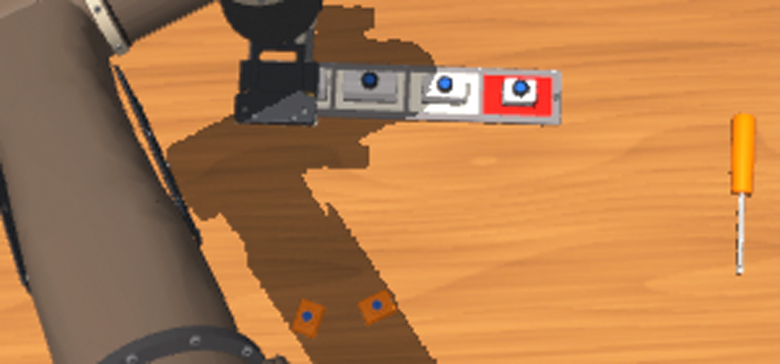

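All four are down: hood_4 fits at (660.2,96.4), yaw 1.47. One last look with the side camera before I hand in.

```bash
python3 - <<'E'
from h import *
i=eyes.capture("side"); cv2.imwrite("pics/side2.png",cv2.resize(i[:400,150:400,::-1],None,fx=1.5,fy=1.5,interpolation=cv2.INTER_CUBIC))
E
```

```text
(no output)
```

View pics/side2.png

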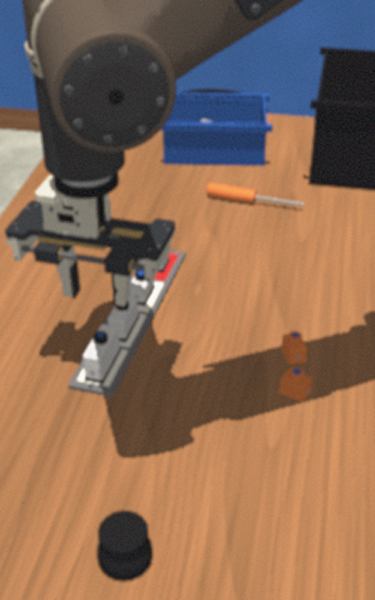

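The row stands on the board. The gripper is clear above it, and the pot, the driver and the orange decoys haven't moved. Handing in.

```bash
python3 -c "
from bench import ticket; print(ticket.close_job())"
```

```text
the job is handed in; nothing more can be done
None
```

All four hoods are on the board in order of size, from hood_1 on red to hood_4 on the far end mark. Each was let go before I took the next, and I handed in at about 39 s of the 90 s.

| Hood | Measured centre (mm) | Mark centre (mm) | Yaw (row is 1.484 rad) |
|---|---|---|---|
| hood_1 | (638.6, -155) | (638.5, -154.5) | 1.46 |
| hood_2 | (645.3, -71.1) | (645.8, -71.0) | 1.48 |
| hood_3 | (652.5, 12) | (653, 12.8) | 1.48 |
| hood_4 | (660.2, 96.4) | (660.5, 96.7) | 1.47 |

- **Centring:** by the wrist camera, every hood is within about 1–2 mm of its mark and upright. For hoods 1–3, the fitted outline and the blue spot disagreed by up to 1.6 mm along the row; the centres for hoods 1 and 3 in the table lie between the two readings, and hood_2's is the fitted outline.
- **Cameras:** the side camera's positions for the marks were about 2 mm off the wrist camera's, which is within the stated calibration. My cross-finding in the top picture was unreliable, so I did not use it.
- **Bystanders:** the pot, the screwdriver and the orange look-alikes appear unmoved in the last pictures. I judged this by eye and did not measure it.
- **Not fully checked:** in the last side picture the gripper partly hides the row, so the hood checks rest on the wrist views taken after each release.

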